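Load the four-place mixer and start it

ROBOT

A 6-joint arm with a two-finger parallel gripper is mounted at the origin on a cart in front of the work surface, level with it; the furniture and walls round the work are solid. World frame = base frame: x ahead of the robot, y to its left, z up, the work surface at z = 0. Lengths are in m, angles in rad, forces in N, time in s.
With the tool pointing down it reaches from about 0.35 to 0.775 m from the base axis. Payload 7.3 kg.
Tool frame: the origin (TCP) lies at the very end of the fingers, on their centre line; the grasp point (between the pads) lies 19 mm behind it (robot.tcp_to_grasp is the distance from the TCP to the grasp point, in m); x points along the fingers, y is the direction in which the jaws open and shut, and the axes are right-handed (so a half turn about x gives the same grasp; the last joint's range is limited). The gripper opens to 92 mm and grips with 3 to 60 N. Pads are 19 mm wide; open, the fingers measure 130 mm over their backs; the gripper's body (75 mm by 190 mm) begins 47 mm behind the grasp point.
Start: joints at [1.148, 0.342, 1.524, -0, 1.275, -0.146], TCP at [0.143, 0.505, 0.227] pointing down, gripper open.
Joint ranges: [-2.53, 2.53], [-0.77, 2.02], [0.04, 2.7], [-1, 4.14], [0.28, 2.66], [-3.11, 3.11]. Speed limits (rad/s): [2.57, 2.57, 3.14, 3.14, 3.14, 3.14].

INTERFACE

Orientations are given as [roll, pitch, yaw] about the fixed x, y, z axes, in that order (R = Rz(yaw) Ry(pitch) Rx(roll)).
In Python, from cell import robot gives the robot as it stands.
- The arm moves only by the tool move_arm, never from a script. Its argument "increments" is a list of rows, each a list of 4 numbers: the shift along the tool's x, y, z normalised to -1 to 1, where 1 is 40 cm, then the turn about the tool's x normalised to -1 to 1, where 1 is 60 degrees. In form: [[dx, dy, dz, twist], ...]. A call has 1 to 5 rows; each row is the pose to reach, as a shift and turn from the pose commanded when the call began, along the tool's axes at that moment; what a row does not reach only later rows make up. A row lasts 1/8 s, in which the tool goes at most 62.5 mm and 10.7 degrees, less where a joint would pass 70% of its speed; a pose out of reach is approached as far as the arm can. A call with a number of a shift or a turn outside -1 to 1 is refused whole. A call with a gripper value outside its range is refused whole. "gripper" is the closure, from 0 (fully open) to 1 (shut), set as the call begins (left out, the last holds). The fingers move at their own pace and stop on an object; "squeeze" is the grip in N (left out, the last holds). Time passes only in rows, so rows that repeat a pose let the fingers close. It gives the time, the measured TCP pose, the force and the opening at its end, in the units of the state.
- robot.observe(): the state, without advancing time (a new reading comes with each control period).
- robot.read_camera(name): name is "side" or "top"; returns the picture (420x560x3 uint8, red, green, blue); there is no depth.
- robot.camera_params(name): a dict with "fx", "fy", "cx", "cy" (pixels), "k1" (the pictures are not rectified: a ray, as slopes to the right and down, at radius r is drawn at 1 + k1 r^2 times it, then the intrinsics apply), "R" (3x3) and "t" (3): a world point X has camera coordinates R X + t. Camera axes: x right, y down, z forward; pixel columns grow to the right and rows downward; lengths in m; the calibration is good to about 2 mm. A picture is of the moment at which its call begins. camera_params takes no time and is no camera call.
- robot.hand_in(): hands the job in, once; it reports no verdict.
The state is a dict: "time": time; "qpos": joint angles; "qvel": joint speeds; "joint_efforts": joint torques, N m; "tool_pos": TCP position; "tool_rot": TCP orientation; "contact_force": force on the tool from outside, world axes, zero at the start; "torque": the same for the moment, N m; "opening": finger opening in m.
Only numpy, scipy, OpenCV 4.12 (cv2) and the standard library are available. Lean on these libraries where they do the work, as an engineer would, in place of code of your own. Each camera call takes 0.05 s, during which the arm holds its last target.

TASK

Make the small mixer ready and start it: take the black transport plate out of the rectangular pocket and lay it in the tray, seat the aluminium reference block from the tray flat and square in that pocket, cut corner at the filled corner, and put every sample pot that is there into a hexagonal drive socket of its own, turning it under light pressure until the hexagonal foot drops fully home. When all that is done, press the start button fully down and let it go; leave everything seated and the bottle and beaker standing.

Things in the scene. Friction and masses are not known exactly. Their poses are not given: they have to be found in the camera images.
- mixer: Bench mixer, fixed: white housing 224 x 184 mm, deck 40 mm above the worktop. Origin: on the worktop under the centre of its four places; x to its back, y to its left (seen from the robot). The places lie 42 mm from the origin along x and y: hexagonal sockets front left, back left and back right, rectangular pocket front right. The start button is on the front strip of the deck.
- socket_1 (a point): Middle of the mouth of the hexagonal drive socket at the mixer's front left: dark ring 72 mm outside, 15 mm above the deck; 47 mm across flats (1.5 mm clearance all round), 13 mm deep from mouth to floor, mouth bevelled 3 mm. Fixed to the mixer, mixer's axes: it does NOT show the hexagon's angle, which differs for each socket and start. All three sockets are alike.
- socket_2 (a point): Middle of the mouth of the back left socket, like socket_1. A stopped motor holds each socket stiffly at its unknown angle (0.8 N m to turn it). A foot more than about 7 degrees off the hexagon rides on the bevel, at most 3 mm below the mouth; pressed with 5 to 10 N and turned in steps of about 5 degrees, it drops within 60 degrees to the floor, 13 mm below the mouth.
- socket_3 (a point): Middle of the mouth of the back right socket, like socket_1 and socket_2.
- pocket (a point): Middle of the mouth of the rectangular pocket at the mixer's front right, mixer's axes. Inside 63 mm along x by 53 mm along y (1.5 mm clearance round the block), walls 6 mm thick, 12 mm high; its floor is the deck, 12 mm below this point; mouth bevelled 2 mm. A 45 degree wedge with 16.5 mm legs fills its +x +y corner, so the block goes in one way round only.
- start_top (a point): Centre of the top of the round start button (24 mm diameter) on the front strip of the mixer's deck, about 62 mm above the worktop. It is pressed straight down.
- start (a joint): Travel of the start button in m: 0 released, 0.006 fully down, which takes about 5 N; it springs back. It counts as pressed beyond 0.004.
- pot_1: Sealed sample pot, 82 mm tall, 0.22 kg; up to three alike, any may be absent. Origin: centre of the underside, z up. Hexagonal foot 44 mm across flats, 16 mm high (two flats face local +y and -y); round aluminium body 58 mm wide to 52 mm height; grey lid 59 mm wide to 58 mm; grey grip rib on it, 44 mm long along local x, 12 mm thick along y, 58 to 82 mm height, to hold it by.
- pot_2: Sealed sample pot, 82 mm tall, 0.22 kg; up to three alike, any may be absent. Origin: centre of the underside, z up. Hexagonal foot 44 mm across flats, 16 mm high (two flats face local +y and -y); round aluminium body 58 mm wide to 52 mm height; grey lid 59 mm wide to 58 mm; grey grip rib on it, 44 mm long along local x, 12 mm thick along y, 58 to 82 mm height, to hold it by.
- pot_3: Sealed sample pot, 82 mm tall, 0.22 kg; up to three alike, any may be absent. Origin: centre of the underside, z up. Hexagonal foot 44 mm across flats, 16 mm high (two flats face local +y and -y); round aluminium body 58 mm wide to 52 mm height; grey lid 59 mm wide to 58 mm; grey grip rib on it, 44 mm long along local x, 12 mm thick along y, 58 to 82 mm height, to hold it by.
- block: Aluminium reference block, 60 mm along local x, 50 mm along local y, 24 mm high, about 0.18 kg, its +x +y corner cut off at 45 degrees (16 mm legs). Origin: centre of the underside of the full rectangle, z up. On top a grey grip rib 44 mm long along local x, 12 mm thick along local y, 24 to 48 mm high. Seated, its x and y axes point as the mixer's.
- plate: Black plastic transport plate, at the start in the mixer's pocket. Same outline as the block (60 mm along x, 50 mm along y, +x +y corner cut), but only 16 mm thick, 0.08 kg. Origin: centre of the underside of the full rectangle. Grey grip rib on top, 44 mm along local x, 12 mm thick along y, 16 to 40 mm high.
- tray: Blue tray, fixed, 110 mm along x, 150 mm along y, 35 mm high; walls and floor 3 mm. Origin: centre of the underside. At the start the block lies in its +y half, its x axis along the tray's y; the plate fits beside it, turned likewise, centred 38 mm from the tray's middle on the other side.
- bottle: Squeeze bottle, 67 mm diameter, 178 mm tall, a bystander. Origin: centre of its underside.
- cup: Plastic beaker, 74 mm diameter, 86 mm tall, a bystander. Origin: centre of its underside.

How it is judged:
By the outcome, as a careful person would: the job done as asked, in the order asked, and still so for the second after the job is handed in, with the robot touching nothing.
Of pot_1, pot_2, pot_3 only 2 to 3 are there at a start; the rules pass over those that are not, and their reading is None.
At some moment in a run one of pot_1, pot_2, pot_3 may be knocked a few centimetres aside while the robot is not near it.
Once in a run the grip may slacken for a moment while it holds something.
It also fails if it takes over 200 s, if anything falls off the work surface, if the arm or the gripper's body presses on something with over 40 N, if the wrist force passes 120 N, or if a joint passes its speed limit or range.

## Working session

There is one attempt and no reset: what is moved stays moved. The work goes in short steps, Python scripts to look and compute and a tool call to move; the robot and the scene stay as the last step left them, time stands still between calls to the robot, and variables do not carry over. Pictures are saved under pics/ and viewed, and the job is handed in when it is done.

Besides the shell and the picture viewer there is one more tool, called after "Call:" by a JSON object that holds its "fn" and its "kwargs", one argument or row to a line. move_arm: Moves the arm, as the interface text tells. Its arguments: {"type":"object","properties":{"increments":{"type":"array","items":{"type":"array","items":{"type":"number"}}},"gripper":{"type":"number"},"squeeze":{"type":"number"}},"required":["increments"]}

```bash
ls; mkdir -p pics
python3 - <<'E'
from cell import robot
import cv2
for n in("side","top"):
    im=robot.read_camera(n); cv2.imwrite(f"pics/{n}0.png",im[:,:,::-1]); print(n,robot.camera_params(n))
print(robot.observe())
E
```

```text
pics
side {'fx': 444.1930129180084, 'fy': 444.1930129180084, 'cx': 274.5902053999362, 'cy': 206.64821864671535, 'k1': -0.03252334329044848, 'R': array([[-0.90049759,  0.43484811,  0.00334932],
       [ 0.37494605,  0.78030575, -0.50053811],
       [-0.22027154, -0.44947754, -0.86570803]]), 't': array([ 0.4754844 , -0.18250931,  1.60396996])}
top {'fx': 424.4905345729453, 'fy': 424.4905345729453, 'cx': 279.79893620974076, 'cy': 205.3313718026266, 'k1': -0.0735237958816172, 'R': array([[ 0.01174203, -0.99992586, -0.00322418],
       [-0.98238623, -0.01093458, -0.18654148],
       [ 0.1864924 ,  0.00535777, -0.98244179]]), 't': array([0.03718113, 0.53386008, 1.11507365])}
{'time': 0.1, 'qpos': array([ 1.14795010e+00,  3.42637322e-01,  1.52490624e+00, -2.83525042e-05,
        1.27541461e+00, -1.46027648e-01]), 'qvel': array([-1.47033004e-03, -1.13329960e-03, -2.37239144e-03, -6.80082673e-04,
        6.28527319e-05,  3.68393575e-04]), 'joint_efforts': array([ 8.45074501e-04, -4.32004845e+01, -2.44696194e+01,  7.18699931e-02,
        5.25336410e-02, -4.35420327e-05]), 'tool_pos': array([0.14333149, 0.50467901, 0.22612795]), 'tool_rot': array([-1.69697091,  1.56943054, -1.97378121]), 'contact_force': array([-0.56775947, -0.71598115, -0.5003347 ]), 'torque': array([ 0.01550693, -0.01922244, -0.05353315]), 'opening': 0.09198102763916904}
```

View pics/side0.png

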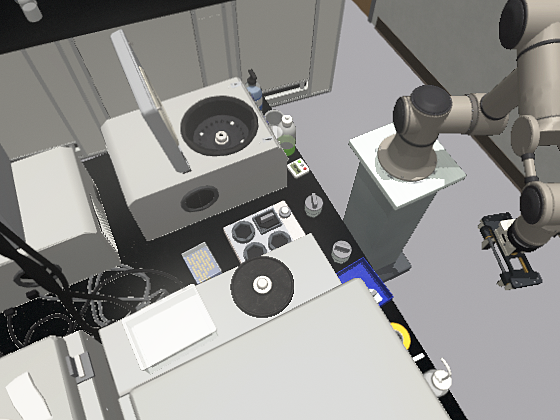

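View pics/top0.png

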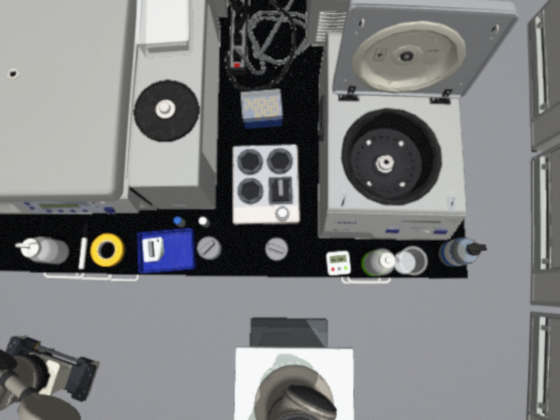

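```bash
cat > h.py <<'E'
import numpy as np, cv2
from cell import robot
def ray(n,u,v):
    p=robot.camera_params(n)
    d=np.array([[(u-p['cx'])/p['fx'],(v-p['cy'])/p['fy']]])[0]
    K=np.eye(3); q=cv2.undistortPoints(np.array([[d]],float),K,np.array([p['k1'],0,0,0]))[0,0]
    R=p['R'];t=p['t']
    return -R.T@t, R.T@np.array([q[0],q[1],1.])
def onz(n,u,v,z):
    c,d=ray(n,u,v); return c+d*(z-c[2])/d[2]
def proj(n,X):
    p=robot.camera_params(n); c=p['R']@np.array(X,float)+p['t']; s=c[:2]/c[2]; s=s*(1+p['k1']*(s@s))
    return s[0]*p['fx']+p['cx'], s[1]*p['fy']+p['cy']
def tri(a,b):
    (c1,d1),(c2,d2)=ray(*a),ray(*b)
    s=np.linalg.lstsq(np.stack([d1,-d2],1),c2-c1,rcond=None)[0]
    p,q=c1+d1*s[0],c2+d2*s[1]; return (p+q)/2,np.linalg.norm(p-q)
def crop(im,x0,y0,w,h,f,fn):
    cv2.imwrite('pics/'+fn,cv2.resize(im[y0:y0+h,x0:x0+w,::-1],None,fx=f,fy=f,interpolation=cv2.INTER_CUBIC))
E
python3 - <<'E'
import cv2
from h import *
a=cv2.imread('pics/top0.png')[:,:,::-1];b=cv2.imread('pics/side0.png')[:,:,::-1]
crop(a,130,130,200,150,4,'t1.png');crop(b,215,180,200,150,4,'s1.png')
print(ray('top',0,0)[0],ray('side',0,0)[0])
E
```

```text
[0.31606745 0.0370416  1.19520189] [0.84991263 0.65659805 1.29562425]
```

View pics/t1.png

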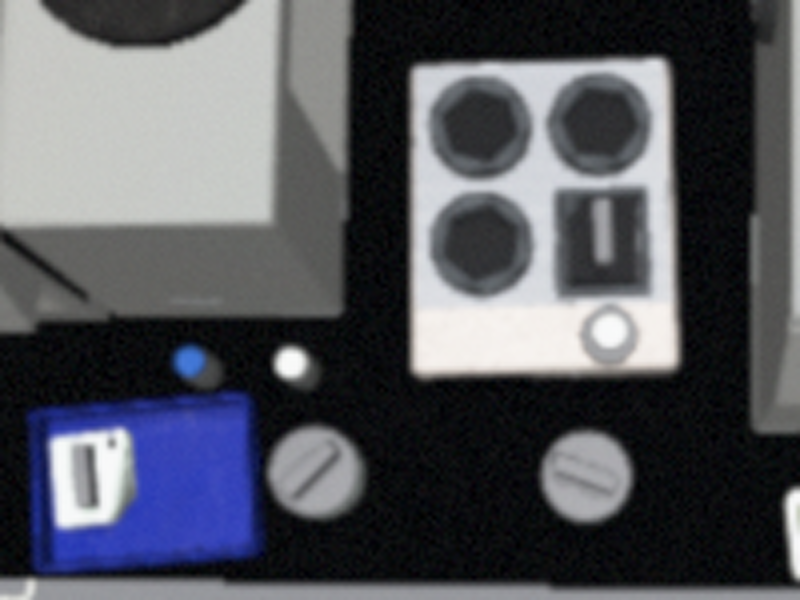

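View pics/s1.png

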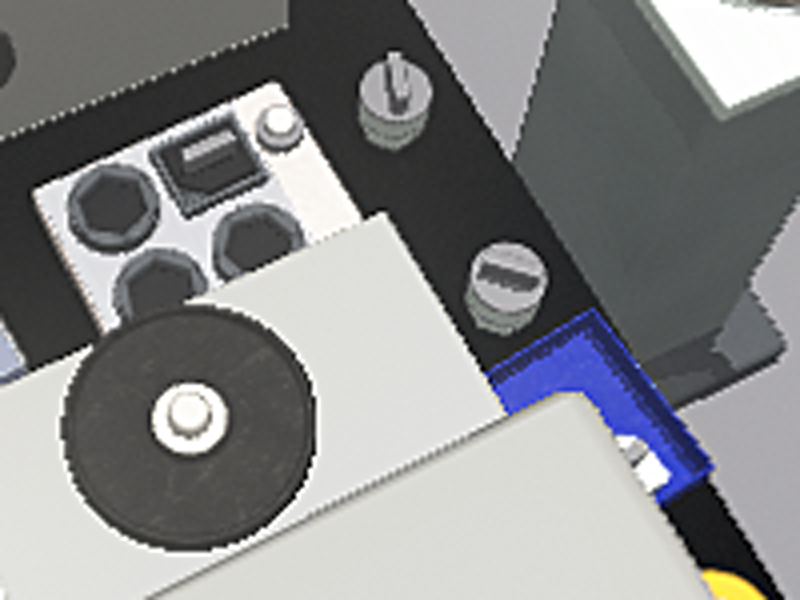

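Run:
```python
import cv2
from h import *
a=cv2.imread('pics/top0.png')[:,:,::-1]
crop(a,228,138,80,90,7,'t2.png');crop(a,130,222,170,60,4.5,'t3.png')
g=cv2.cvtColor(a[:,:,::-1].copy(),cv2.COLOR_BGR2GRAY)
F=8
x0,y0,w,h=228,138,80,95
z=cv2.resize(g[y0:y0+h,x0:x0+w],None,fx=F,fy=F,interpolation=cv2.INTER_CUBIC)
for th in(110,130,150):
  m=(z>th).astype(np.uint8)
  cs,hi=cv2.findContours(m,cv2.RETR_CCOMP,cv2.CHAIN_APPROX_NONE)
  for c,k in zip(cs,hi[0]):
    A=cv2.contourArea(c)/F/F
    if A>80:
      M=cv2.moments(c);u=(M['m10']/M['m00']+.5)/F-.5+x0;v=(M['m01']/M['m00']+.5)/F-.5+y0
      print(th,'hole' if k[3]>=0 else 'out',round(A,1),round(u,2),round(v,2),onz('top',u,v,.0475).round(4), cv2.minAreaRect(c))
```

```text
110 out 5129.8 265.21 184.18 [0.5933 0.0846 0.0475] ((298.9431457519531, 371.4876403808594), (630.2640380859375, 538.086669921875), 88.59854888916016)
110 hole 470.8 250.07 190.75 [0.5742 0.1262 0.0475] ((178.61367797851562, 426.25799560546875), (196.60057067871094, 196.45220947265625), 81.46923065185547)
110 hole 554.3 280.04 190.07 [0.577  0.0431 0.0475] ((419.6396484375, 420.2930603027344), (206.5919189453125, 180.22486877441406), 87.1375961303711)
110 hole 465.2 249.69 161.75 [0.6577 0.1294 0.0475] ((178.5, 192.5), (193.0, 197.0), 0.0)
110 hole 468.1 279.39 160.99 [0.6607 0.046  0.0475] ((414.8079833984375, 186.70033264160156), (200.1765594482422, 192.46676635742188), 73.85565948486328)
130 out 5055.2 265.2 184.16 [0.5934 0.0846 0.0475] ((299.0438537597656, 370.6075134277344), (626.2652587890625, 534.33251953125), 88.59854888916016)
130 hole 509.1 249.99 190.64 [0.5745 0.1264 0.0475] ((179.0, 425.0), (200.0, 206.0), 0.0)
130 hole 598.1 280.04 190.13 [0.5768 0.0431 0.0475] ((420.9613342285156, 420.0686340332031), (213.2464599609375, 187.688232421875), 88.45184326171875)
130 hole 5
[... 168 characters left out ...]
875), (201.66189575195312, 205.05609130859375), 20.556045532226562)
150 out 4977.6 265.2 184.13 [0.5934 0.0846 0.0475] ((299.2704162597656, 370.4306640625), (622.11962890625, 530.4530029296875), 88.59854888916016)
150 hole 538.6 249.96 190.62 [0.5745 0.1265 0.0475] ((179.5, 425.5), (207.0, 211.0), 0.0)
150 hole 635.8 280.03 190.14 [0.5768 0.0432 0.0475] ((419.090087890625, 419.8426818847656), (219.6837158203125, 194.66375732421875), 87.79740142822266)
150 hole 533.1 249.61 161.54 [0.6583 0.1296 0.0475] ((177.5, 192.0), (207.0, 208.0), 0.0)
150 hole 534.8 279.36 160.83 [0.6612 0.046  0.0475] ((414.6206970214844, 186.94827270507812), (207.23599243164062, 211.13560485839844), 21.80141258239746)
```

View pics/t2.png

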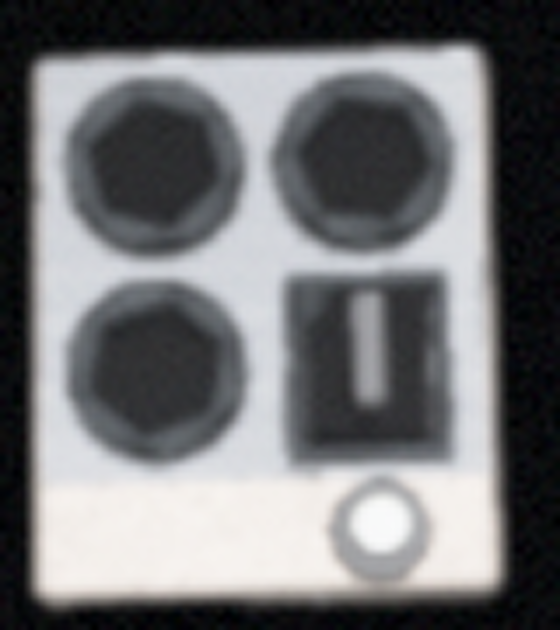

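View pics/t3.png

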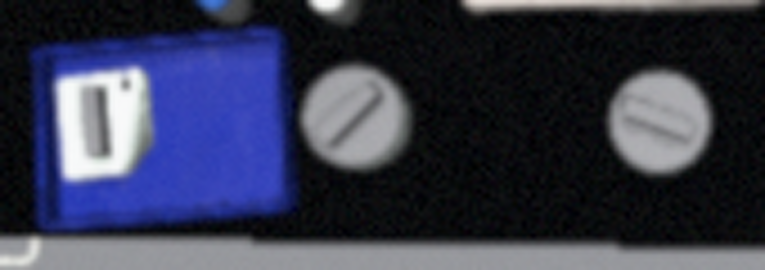

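Run:
```python
import cv2
from h import *
a=cv2.imread('pics/top0.png')[:,:,::-1];b=cv2.imread('pics/side0.png')[:,:,::-1]
c=lambda im,x0,y0,w,h,f:cv2.resize(im[y0:y0+h,x0:x0+w,::-1],None,fx=f,fy=f,interpolation=cv2.INTER_CUBIC)
A=c(a,134,225,64,50,12);cv2.imwrite('pics/t4.png',A)
B=np.hstack([c(a,194,232,32,32,12),c(a,262,232,32,32,12)]);cv2.imwrite('pics/t5.png',B)
B=np.hstack([c(b,298,187,32,32,12),c(b,326,235,32,32,12)]);cv2.imwrite('pics/s5.png',B)
```

```text
(no output)
```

View pics/t4.png

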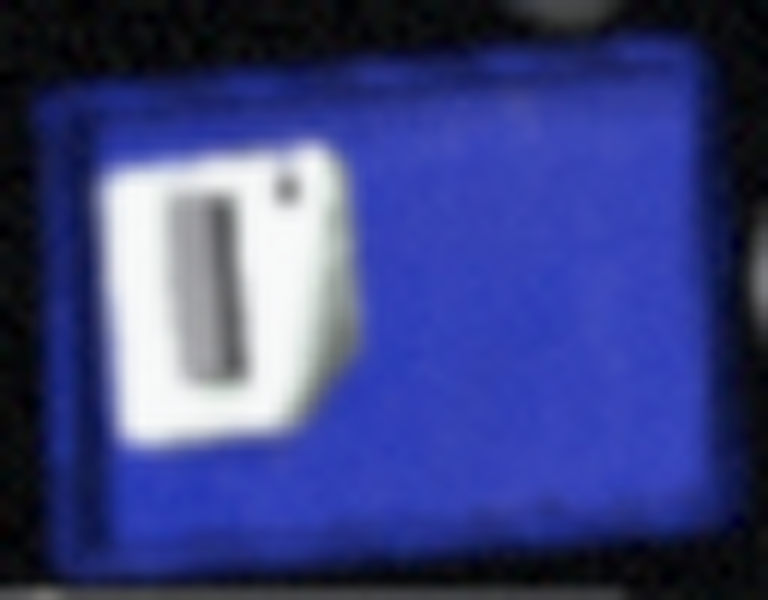

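View pics/t5.png

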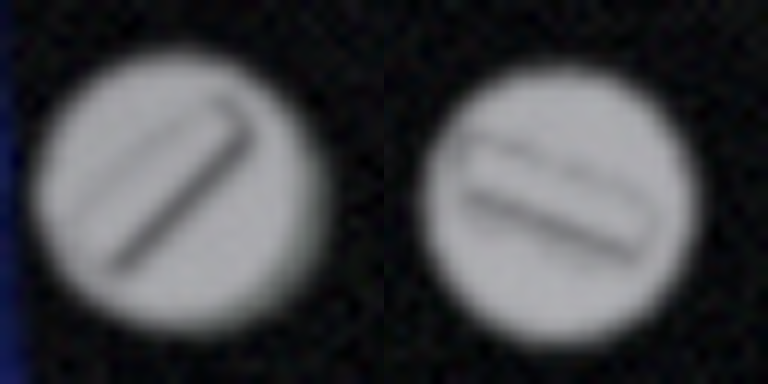

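View pics/s5.png

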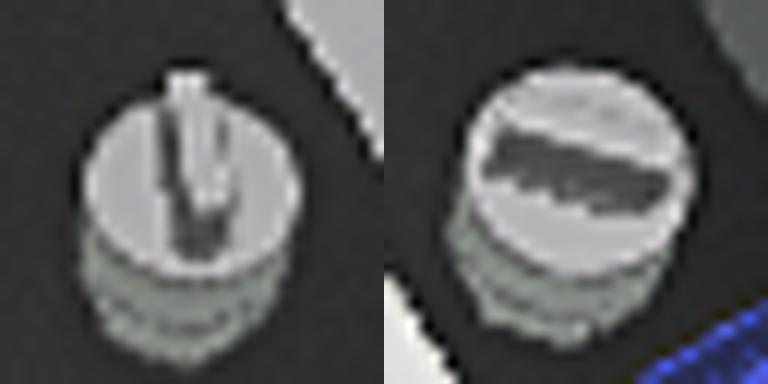

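```bash
cat > pots.py <<'E'
from h import *
def blob(n,im,u0,v0,th,r=22,F=8):
    g=cv2.cvtColor(im[:,:,::-1].copy(),cv2.COLOR_BGR2GRAY)
    x0,y0=int(u0-r),int(v0-r)
    z=cv2.resize(g[y0:y0+2*r,x0:x0+2*r],None,fx=F,fy=F,interpolation=cv2.INTER_CUBIC)
    cs,_=cv2.findContours((z>th).astype(np.uint8),cv2.RETR_EXTERNAL,cv2.CHAIN_APPROX_NONE)
    c=min(cs,key=lambda c:-cv2.contourArea(c))
    c=(c.reshape(-1,2)+.5)/F-.5+[x0,y0]
    return c
E
python3 - <<'E'
from pots import *
a=cv2.imread('pics/top0.png')[:,:,::-1];b=cv2.imread('pics/side0.png')[:,:,::-1]
for u,v in((208,247),(277,249)):
  for th in(90,110,130):
    c=blob('top',a,u,v,th)
    P=np.array([onz('top',x,y,.058)[:2] for x,y in c])
    # circle at lid: use minimal enclosing of union; points far from camera belong to lid top
    cam=np.array([.316,.037]); 
    m0=P.mean(0); d=(m0-cam)/np.linalg.norm(m0-cam)
    Q=P[(P-m0)@d>0]  # far half: lid circle
    A=np.c_[2*Q,np.ones(len(Q))]; s=np.linalg.lstsq(A,(Q**2).sum(1),rcond=None)[0]
    M=cv2.moments((c*8).astype(np.float32).reshape(-1,1,2)); uc=M['m10']/M['m00']/8;vc=M['m01']/M['m00']/8
    print(th,'lidfit',s[:2].round(4),np.sqrt(s[2]+s[:2]@s[:2]).round(4),'mid',onz('top',uc,vc,.04)[:2].round(4),cv2.contourArea((c).astype(np.float32)))
# rib top ends / dark lines by hand: zoom12
def tp(x0,y0,px,py,z,n='top'): return onz(n,(px+.5)/12-.5+x0,(py+.5)/12-.5+y0,z)[:2].round(4)
# base line of rib (side facing camera) at z=.058
for x0,p,q in((194,(115,268),(250,140)),(262,(465-384,195),(638-384,258))):
  A,B=tp(x0,232,*p,.058),tp(x0,232,*q,.058);print(A,B,np.linalg.norm(A-B),np.degrees(np.arctan2(*(B-A)[::-1])))
# tray outer corners, z=.035
for z in(.035,):
  C=[tp(134,225,*p,z) for p in((38,92),(705,38),(735,520),(60,575))];print(C,np.mean(C,0),[np.linalg.norm(C[i]-C[i-1]) for i in range(4)])
C=[tp(134,225,*p,.027) for p in((100,180),(335,145),(120,445))];print('block top',C,[np.linalg.norm(C[0]-C[i]) for i in(1,2)],(C[1]+C[2])/2,C[2]-C[0])
C=[tp(134,225,*p,.051) for p in((172,192),(215,190),(228,380),(188,380))];print('rib top?',C,np.mean(C,0))
E
```

```text
90 lidfit [0.4152 0.2351] 0.0297 mid [0.4158 0.2368] 405.9765625
110 lidfit [0.4152 0.2352] 0.0286 mid [0.416  0.2371] 374.75
130 lidfit [0.4153 0.2352] 0.0274 mid [0.4162 0.2373] 343.0546875
90 lidfit [0.4143 0.0517] 0.0297 mid [0.4154 0.0518] 393.75
110 lidfit [0.4143 0.0517] 0.0288 mid [0.4153 0.0518] 370.7265625Traceback (most recent call last):
  File "<stdin>", line 6, in <module>
  File "h.py", line 10, in onz
    c,d=ray(n,u,v); return c+d*(z-c[2])/d[2]
        ~~~^^^^^^^
  File "h.py", line 4, in ray
    p=robot.camera_params(n)
ValueError: time passes only in moves, steps and waits
```

```bash
python3 - <<'E'
s=open('h.py').read()
s=s.replace("robot.camera_params(n)","CP[n]").replace("def ray","CP={n:robot.camera_params(n) for n in('side','top')}\ndef ray",1)
open('h.py','w').write(s)
E
python3 - <<'E'
from pots import *
def tp(x0,y0,px,py,z,n='top'): return onz(n,(px+.5)/12-.5+x0,(py+.5)/12-.5+y0,z)[:2].round(4)
for x0,p,q in((194,(115,268),(250,140)),(262,(465-384,195),(638-384,258))):
  A,B=tp(x0,232,*p,.058),tp(x0,232,*q,.058);print(A,B,np.linalg.norm(A-B),np.degrees(np.arctan2(*(B-A)[::-1])))
for z in(.035,):
  C=[tp(134,225,*p,z) for p in((38,92),(705,38),(735,520),(60,575))];print(C,np.mean(C,0),[np.linalg.norm(C[i]-C[i-1]) for i in range(4)])
C=[tp(134,225,*p,.027) for p in((100,180),(335,145),(120,445))];print('block top',C,[np.linalg.norm(C[0]-C[i]) for i in(1,2)],(C[1]+C[2])/2,C[2]-C[0])
C=[tp(134,225,*p,.051) for p in((172,192),(215,190),(228,380),(188,380))];print('rib top?',C,np.mean(C,0))
# pocket plate rib in t2 (x0=228,y0=138,7x), plate floor .04 -> rib top .08
f=lambda px,py,z:onz('top',(px+.5)/7-.5+228,(py+.5)/7-.5+138,z)[:2].round(4)
C=[f(*p,.08) for p in((355,291),(382,291),(386,407),(360,409))];print('plate rib',C,np.mean(C,0))
print('button',f(380,522,.062))
# left instrument corner
print('inst', onz('top',130+345/4,130+312/4,0), tri(('top',130+272/4,130+222/4),('side',215+385/4,180+213/4)))
E
```

```text
[0.3973 0.2471] [0.4263 0.2179] 0.041153857656360725 -45.196891938071865
[0.4158 0.0727] [0.4023 0.0339] 0.04108150435414945 -109.18473531282817
[array([0.4559, 0.4397]), array([0.4706, 0.2846]), array([0.3606, 0.2726]), array([0.3454, 0.4269])] [0.408125 0.35595 ] [np.float64(0.11123888708540737), np.float64(0.1557950576879767), np.float64(0.11065260954898447), np.float64(0.15504686388314984)]
block top [array([0.4366, 0.4264]), array([0.4455, 0.3716]), array([0.3755, 0.4175])] [np.float64(0.05551801509420165), np.float64(0.06174479735167975)] [0.4105  0.39455] [-0.0611 -0.0089]
rib top? [array([0.4316, 0.4015]), array([0.4322, 0.3917]), array([0.3893, 0.3859]), array([0.3892, 0.3951])] [0.410575 0.39355 ]
plate rib [array([0.5999, 0.0481]), array([0.6   , 0.0376]), array([0.5541, 0.0356]), array([0.5532, 0.0456])] [0.5768   0.041725]
button [0.5125 0.0374]
inst [0.53312644 0.2257589  0.        ] (array([0.53616635, 0.23015723, 0.25821068]), np.float64(0.004247354868624378))
```

```bash
cat >> h.py <<'E'
from scipy.spatial.transform import Rotation as Ro
def Rm(o): return Ro.from_euler('xyz',o['tool_rot']).as_matrix()
def psi(o): R=Rm(o); return np.degrees(np.arctan2(R[1,1],R[0,1]))
def go(x,y,z,ps=None):
    o=robot.observe(); R=Rm(o); d=R.T@(np.array([x,y,z])-o['tool_pos'])/.4
    tw=0 if ps is None else -((ps-psi(o)+180)%360-180)/60
    print('row',d.round(4),'twist',round(tw,3),'| at',o['tool_pos'].round(4),'psi',round(psi(o),2),'q1,q6',np.degrees(o['qpos'][[0,5]]).round(1),'F',o['contact_force'].round(1),'op',round(o['opening'],4),'t',round(o['time'],2))
def st():
    go(*robot.observe()['tool_pos'])
E
python3 - <<'E'
from pots import *
o=robot.observe(); print(Rm(o).round(4)); go(.5768,.0425,.3,-88)
im=cv2.imread('pics/top0.png')[:,:,::-1]
g=cv2.cvtColor(im[:,:,::-1].copy(),cv2.COLOR_BGR2GRAY)
F=8
for nm,(cx,cy) in dict(s1=(.5745,.1265),s2=(.6583,.1296),s3=(.6612,.046)).items():
  # rectify plane z=.052, then threshold
  N=240;sc=.0003
  xs=(np.arange(N)-N/2)*sc
  mp=np.array([[proj('top',(cx+a,cy+b,.053)) for a in xs] for b in xs],np.float32)
  z=cv2.remap(g,mp[...,0],mp[...,1],cv2.INTER_CUBIC)
  for th in(50,60,70):
    m=(z<th).astype(np.uint8)
    cs,_=cv2.findContours(m,cv2.RETR_EXTERNAL,cv2.CHAIN_APPROX_NONE)
    cs=[c for c in cs if cv2.pointPolygonTest(c,(N/2,N/2),False)>0]
    if not cs: continue
    c=cs[0].reshape(-1,2).astype(float)*sc-N/2*sc
    Mo=cv2.moments(cs[0]); ce=np.array([Mo['m10'],Mo['m01']])/Mo['m00']*sc-N/2*sc
    q=c-ce; th_=np.arctan2(q[:,1],q[:,0]); r=np.hypot(*q.T)
    T=np.linspace(-np.pi,np.pi,360,endpoint=False); o_=np.argsort(th_); rr=np.interp(T,th_[o_],r[o_],period=2*np.pi)
    H=np.fft.fft(rr*1)/360; h6=(rr*np.exp(-6j*T)).mean()
    print(nm,th,'r',r.mean().round(4),'ctr',(ce+[cx,cy]).round(4),'amp',abs(h6).round(5)*2,'vertex ang mod60',round(np.degrees(np.angle(h6)*-1/6),1)%60)
E
```

```text
[[-5.000e-04  2.733e-01  9.619e-01]
 [-1.300e-03  9.619e-01 -2.733e-01]
 [-1.000e+00 -1.400e-03 -2.000e-04]]
row [-0.1838 -0.8156  1.3582] twist 2.702 | at [0.1433 0.5047 0.2261] psi 74.14 q1,q6 [65.8 -8.4] F [-0.6 -0.7 -0.5] op 0.092 t 0.1
s1 60 r 0.0235 ctr [0.5748 0.1264] amp 0.00122 vertex ang mod60 50.8
s1 70 r 0.0249 ctr [0.5748 0.1264] amp 0.00132 vertex ang mod60 50.3
s2 50 r 0.022 ctr [0.6586 0.1294] amp 0.00102 vertex ang mod60 14.5
s2 60 r 0.0237 ctr [0.6586 0.1294] amp 0.00118 vertex ang mod60 15.0
s2 70 r 0.025 ctr [0.6586 0.1294] amp 0.00128 vertex ang mod60 15.0
s3 50 r 0.0217 ctr [0.6622 0.0453] amp 0.00124 vertex ang mod60 22.9
s3 60 r 0.0236 ctr [0.6618 0.0455] amp 0.00124 vertex ang mod60 23.1
s3 70 r 0.0249 ctr [0.6617 0.0455] amp 0.0013 vertex ang mod60 23.5
```

```bash
python3 -c "
from h import *
go(.40,.26,.25,91.9)"
```

```text
row [-0.0593 -0.4131  0.7844] twist -0.296 | at [0.1433 0.5047 0.2261] psi 74.14 q1,q6 [65.8 -8.4] F [-0.6 -0.7 -0.5] op 0.092 t 0.1
```

Call:
{"fn": "move_arm", "kwargs": {
  "increments": [
    [-0.06, -0.083, 0.157, -0.06],
    [-0.06, -0.165, 0.314, -0.12],
    [-0.06, -0.248, 0.47, -0.18],
    [-0.06, -0.33, 0.627, -0.24],
    [-0.06, -0.413, 0.784, -0.296]
  ],
  "gripper": 0.5
}}

```text
time: 0.72
tool_pos: [0.3682, 0.2901, 0.2506]
tool_rot: [2.307, 1.571, 2.342]
contact_force: [-0.1, 1.4, -0.8]
opening: 0.0479
```

```bash
python3 -c "
from h import *
go(.42,.0425,.25,91.9)"
```

```text
row [ 0.0013 -0.6232  0.1075] twist 0.002 | at [0.3682 0.2901 0.2506] psi 92.02 q1,q6 [ 28.8 -63.2] F [-0.1  1.4 -0.8] op 0.0479 t 0.72
```

Call:
{"fn": "move_arm", "kwargs": {
  "increments": [
    [0, -0.15, 0.02, 0],
    [0, -0.28, 0.04, 0],
    [0, -0.4, 0.06, 0],
    [0, -0.5, 0.08, 0],
    [0, -0.56, 0.08, 0]
  ]
}}

```text
time: 1.35
tool_pos: [0.4067, 0.0671, 0.2504]
tool_rot: [-2.857, 1.57, -2.826]
contact_force: [-0.4, 1.2, 0.2]
opening: 0.0459
```

```bash
python3 -c "
from h import *
go(.5768,.0425,.2,91.9)"
```

```text
row [ 0.1259 -0.0747  0.4231] twist -0.002 | at [0.4067 0.0671 0.2504] psi 91.8 q1,q6 [ -1.3 -93.1] F [-0.4  1.2  0.2] op 0.0459 t 1.35
```

Call:
{"fn": "move_arm", "kwargs": {
  "increments": [
    [0, -0.03, 0.14, 0],
    [0.03, -0.05, 0.28, 0],
    [0.126, -0.062, 0.41, 0],
    [0.126, -0.062, 0.42, 0],
    [0.126, -0.062, 0.42, 0]
  ]
}}

```text
time: 1.98
tool_pos: [0.5749, 0.0498, 0.2]
tool_rot: [2.946, 1.569, 2.979]
contact_force: [-0.1, 0.1, 0.1]
opening: 0.0462
```

```bash
python3 -c "
from h import *
go(.5768,.0425,.1,91.9)
for n in('top','side'):
    im=robot.read_camera(n); cv2.imwrite(f'pics/{n}1.png',im[:,:,::-1])
    print(proj(n,robot.observe()['tool_pos']))
"
```

```text
row [ 0.25   -0.0184  0.0045] twist 0.0 | at [0.5749 0.0498 0.2   ] psi 91.91 q1,q6 [ -2.7 -94.6] F [-0.1  0.1  0.1] op 0.0462 t 1.98
(np.float64(277.065642269408), np.float64(176.79895625713596))
(np.float64(267.7387770799962), np.float64(196.55955715460885))
```

View pics/side1.png

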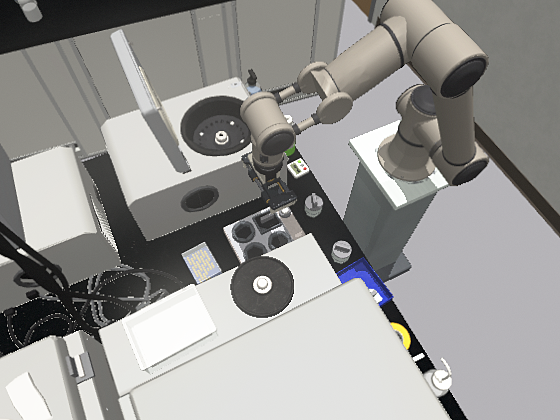

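View pics/top1.png

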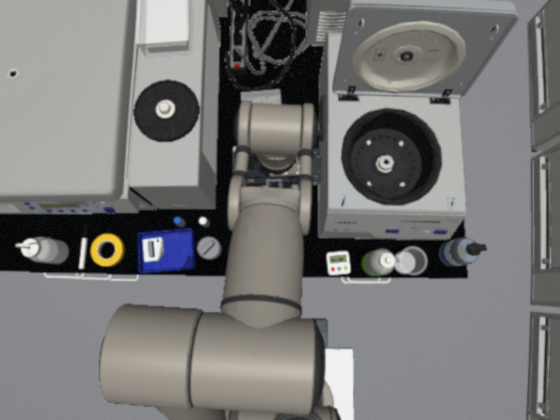

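Call:
{"fn": "move_arm", "kwargs": {
  "increments": [
    [0.12, -0.018, 0.0045, 0],
    [0.25, -0.018, 0.0045, 0],
    [0.27, -0.018, 0.0045, 0],
    [0.27, -0.018, 0.0045, 0]
  ]
}}

```text
time: 2.58
tool_pos: [0.578, 0.0427, 0.0944]
tool_rot: [-0.05, 1.568, -0.017]
contact_force: [-0.5, -0.0, 1.1]
opening: 0.0456
```

```bash
python3 -c "
from h import *
go(.5768,.0425,.058,91.9)
im=robot.read_camera('side'); crop(im,200,130,160,120,5,'s2.png')
"
```

```text
row [ 0.091  -0.0004 -0.0031] twist 0.0 | at [0.578  0.0427 0.0944] psi 91.92 q1,q6 [ -3.4 -95.3] F [-0.5 -0.   1.1] op 0.0456 t 2.58
```

View pics/s2.png

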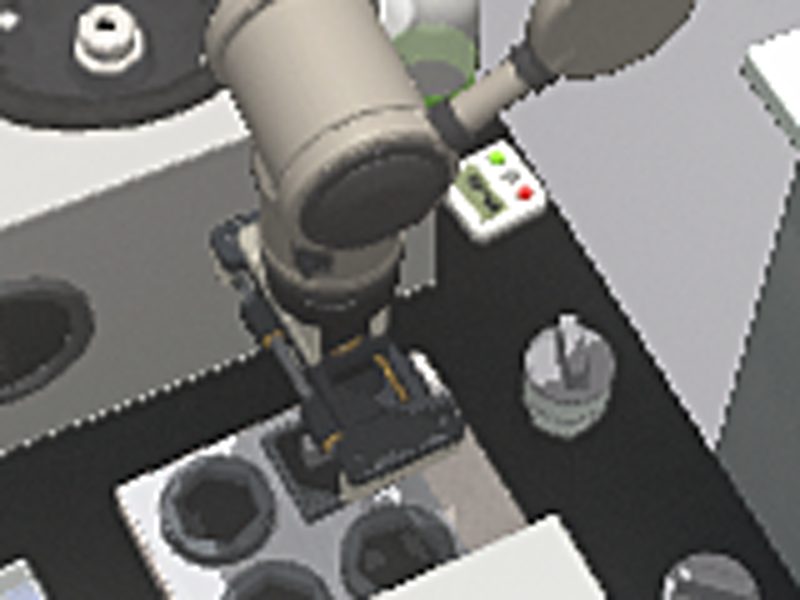

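Call:
{"fn": "move_arm", "kwargs": {
  "increments": [
    [0.045, 0, -0.003, 0],
    [0.089, 0, -0.003, 0],
    [0.089, 0, -0.003, 0]
  ]
}}

```text
time: 3.0
tool_pos: [0.5767, 0.0426, 0.058]
tool_rot: [-0.034, 1.569, -0.001]
contact_force: [-0.1, 0.2, 0.1]
opening: 0.0458
```

Call:
{"fn": "move_arm", "kwargs": {
  "increments": [
    [0, 0, 0, 0],
    [0, 0, 0, 0],
    [0, 0, 0, 0],
    [0, 0, 0, 0]
  ],
  "gripper": 1,
  "squeeze": 15
}}

```text
time: 3.5
tool_pos: [0.5763, 0.0425, 0.0569]
tool_rot: [0.15, 1.57, 0.183]
contact_force: [-0.1, -0.2, 1.7]
opening: 0.0118
```

```bash
python3 -c "
from h import *
st()"
```

```text
row [0. 0. 0.] twist 0 | at [0.5763 0.0425 0.0569] psi 91.9 q1,q6 [ -3.4 -95.3] F [-0.1 -0.2  1.7] op 0.0118 t 3.5
```

Call:
{"fn": "move_arm", "kwargs": {
  "increments": [
    [0, 0, 0, 0],
    [-0.03, 0, 0, 0],
    [-0.06, 0, 0, 0],
    [-0.15, 0, 0, 0],
    [-0.25, 0, 0, 0]
  ],
  "squeeze": 35
}}

```text
time: 4.12
tool_pos: [0.5759, 0.0425, 0.1581]
tool_rot: [2.937, 1.57, 2.97]
contact_force: [0.2, -0.5, -0.9]
opening: 0.0116
```

Call:
{"fn": "move_arm", "kwargs": {
  "increments": [
    [0, 0, -0.13, 0],
    [0, 0, -0.26, 0],
    [0, 0, -0.38, 0],
    [0, 0.13, -0.42, 0],
    [0, 0.26, -0.42, 0]
  ]
}}

```text
time: 4.75
tool_pos: [0.404, 0.1414, 0.1579]
tool_rot: [0.145, 1.569, 0.175]
contact_force: [1.1, -0.2, -0.7]
opening: 0.0121
```

```bash
python3 -c "
from h import *
go(.4119,.318,.16,95.7)
im=robot.read_camera('side'); cv2.imwrite('pics/s3.png',im[:,:,::-1])
"
```

```text
row [-0.005   0.4407  0.0332] twist -0.066 | at [0.404  0.1414 0.1579] psi 91.76 q1,q6 [  9.  -82.8] F [ 1.1 -0.2 -0.7] op 0.0121 t 4.75
```

View pics/s3.png

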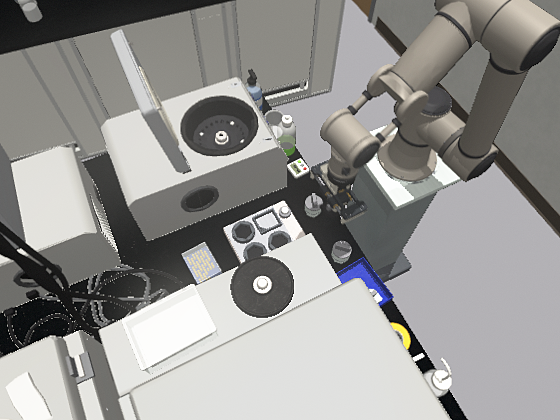

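Call:
{"fn": "move_arm", "kwargs": {
  "increments": [
    [0, 0.14, 0.01, -0.02],
    [0, 0.28, 0.02, -0.04],
    [0, 0.4, 0.03, -0.06],
    [0, 0.43, 0.033, -0.066],
    [0, 0.43, 0.033, -0.066]
  ]
}}

```text
time: 5.42
tool_pos: [0.4121, 0.3133, 0.1569]
tool_rot: [-1.227, 1.571, -1.124]
contact_force: [-0.4, -1.0, -0.9]
opening: 0.0117
```

```bash
python3 -c "
from h import *
go(.4119,.318,.10,95.7)
im=robot.read_camera('top'); crop(im,120,200,140,90,5.5,'t6.png')
"
```

```text
row [0.1422 0.0118 0.0006] twist 0.004 | at [0.4121 0.3133 0.1569] psi 95.93 q1,q6 [ 28.8 -67.2] F [-0.4 -1.  -0.9] op 0.0117 t 5.42
```

View pics/t6.png

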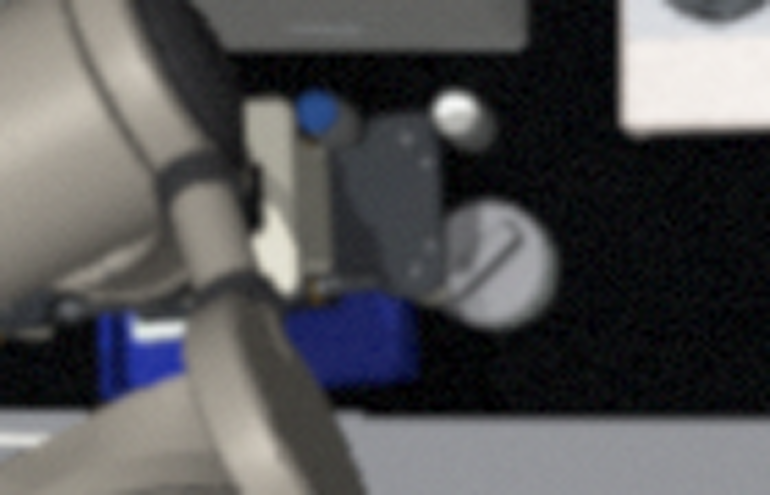

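Call:
{"fn": "move_arm", "kwargs": {
  "increments": [
    [0.06, 0.02, 0.001, 0.004],
    [0.142, 0.02, 0.001, 0.004],
    [0.2, 0.02, 0.001, 0.004],
    [0.25, 0.02, 0.001, 0.004],
    [0.27, 0.02, 0.001, 0.004]
  ]
}}

```text
time: 6.1
tool_pos: [0.4117, 0.3195, 0.048]
tool_rot: [-2.633, 1.569, -2.536]
contact_force: [-0.4, -0.2, 0.1]
opening: 0.0124
```

```bash
python3 -c "
from h import *
go(.4116,.321,.026,95.7)
im=robot.read_camera('side'); crop(im,300,210,130,100,6,'s4.png')
"
```

```text
row [0.0551 0.0038 0.0002] twist -0.003 | at [0.4117 0.3195 0.048 ] psi 95.51 q1,q6 [ 29.4 -66.1] F [-0.4 -0.2  0.1] op 0.0124 t 6.1
```

View pics/s4.png

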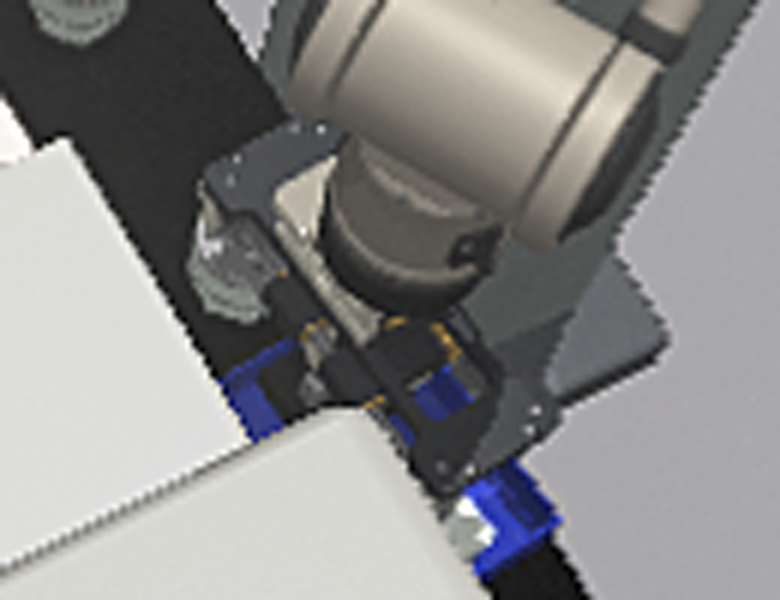

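Call:
{"fn": "move_arm", "kwargs": {
  "increments": [
    [0.02, 0.004, 0, 0],
    [0.04, 0.004, 0, 0],
    [0.05, 0.004, 0, 0],
    [0.05, 0.004, 0, 0]
  ]
}}

```text
time: 6.65
tool_pos: [0.4116, 0.3228, 0.0284]
tool_rot: [-2.815, 1.57, -2.717]
contact_force: [0.0, 0.3, -0.6]
opening: 0.0121
```

Call:
{"fn": "move_arm", "kwargs": {
  "increments": [
    [0.006, 0, 0, 0],
    [0.01, 0, 0, 0],
    [0.014, 0, 0, 0],
    [0.014, 0, 0, 0]
  ]
}}

```text
time: 7.15
tool_pos: [0.4117, 0.3228, 0.023]
tool_rot: [3.03, 1.571, 3.128]
contact_force: [-0.7, -0.6, -0.9]
opening: 0.012
```

Call:
{"fn": "move_arm", "kwargs": {
  "increments": [
    [0, 0, 0, 0],
    [0, 0, 0, 0],
    [0, 0, 0, 0],
    [-0.06, 0, 0, 0],
    [-0.13, 0, 0, 0]
  ],
  "gripper": 0.75
}}

```text
time: 7.78
tool_pos: [0.4114, 0.3226, 0.0753]
tool_rot: [-2.762, 1.569, -2.664]
contact_force: [0.1, 0.7, 0.8]
opening: 0.0231
```

```bash
python3 -c "
from h import *
go(.41,.394,.12,98)
"
```

```text
row [-0.1119  0.1779  0.0139] twist -0.04 | at [0.4114 0.3226 0.0753] psi 95.62 q1,q6 [ 29.7 -65.9] F [0.1 0.7 0.8] op 0.0231 t 7.78
```

Call:
{"fn": "move_arm", "kwargs": {
  "increments": [
    [-0.15, 0, 0, 0],
    [-0.3, -0.1, 0, 0],
    [-0.35, -0.25, 0, 0],
    [-0.35, -0.4, 0, 0],
    [-0.35, -0.5, 0, 0]
  ]
}}

```text
time: 8.4
tool_pos: [0.4314, 0.1217, 0.2159]
tool_rot: [-0.087, 1.569, 0.011]
contact_force: [0.6, 0.6, 0.2]
opening: 0.0229
```

```bash
python3 -c "
from h import *
st()
im=robot.read_camera('top'); cv2.imwrite('pics/top2.png',im[:,:,::-1]);crop(im,130,210,100,75,8,'t7.png')
"
```

```text
row [0. 0. 0.] twist 0 | at [0.4314 0.1217 0.2159] psi 95.58 q1,q6 [  5.9 -89.6] F [0.6 0.6 0.2] op 0.0229 t 8.4
```

View pics/t7.png

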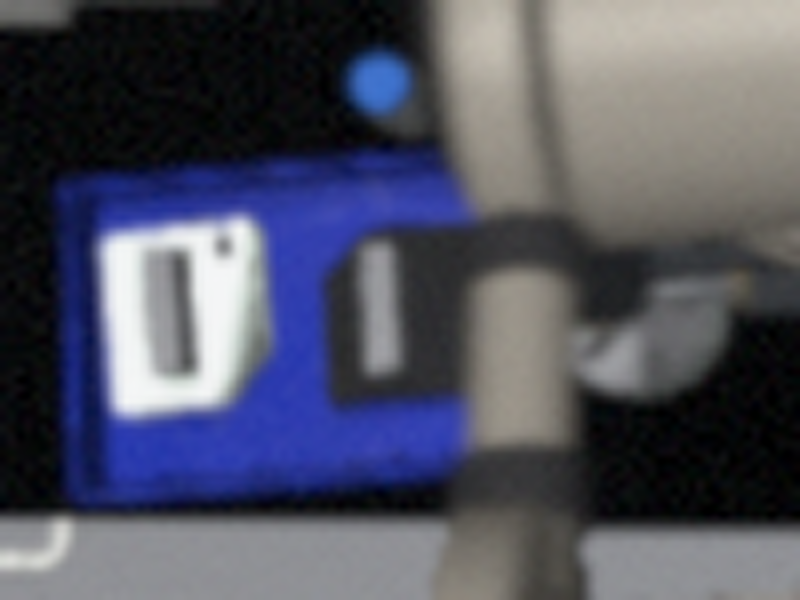

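```bash
python3 -c "
from h import *
f=lambda px,py,z:onz('top',(px+.5)/8-.5+130,(py+.5)/8-.5+210,z)[:2].round(4)
C=[f(*p,.043) for p in((358,240),(393,237),(401,375),(366,379))];print('plate rib',np.mean(C,0),C)
C=[f(*p,.051) for p in((146,246),(174,246),(184,376),(155,378))];print('block rib',np.mean(C,0),C)
C=[f(*p,.027) for p in((97,235),(252,215),(114,418))];print('block',(C[1]+C[2])/2,C)
C=[f(*p,.019) for p in((330,404),(328,280),(352,232))];print(C)
im=cv2.imread('pics/top2.png');g=im.astype(int)
# white mask for block, grey
h=cv2.resize(im[210:285,130:170],None,fx=8,fy=8,interpolation=cv2.INTER_CUBIC)
m=((h.min(2)>120)).astype(np.uint8);m=cv2.morphologyEx(m,cv2.MORPH_CLOSE,np.ones((75,75)))
cs,_=cv2.findContours(m[130:],0,2);c=max(cs,key=cv2.contourArea)+[0,130]
print([tuple(p[0]) for p in cv2.approxPolyDP(c,8,True)])
"
```

```text
plate rib [0.413225 0.322275] [array([0.4362, 0.3309]), array([0.4374, 0.3189]), array([0.3904, 0.3137]), array([0.3889, 0.3256])]
block rib [0.410125 0.39385 ] [array([0.4322, 0.4018]), array([0.4324, 0.3921]), array([0.3884, 0.3858]), array([0.3875, 0.3957])]
block [0.41055 0.3947 ] [array([0.4383, 0.427 ]), array([0.4461, 0.3727]), array([0.375 , 0.4167])]
[array([0.3816, 0.3437]), array([0.4246, 0.3468]), array([0.4415, 0.3393])]
[(np.int32(248), np.int32(217)), (np.int32(102), np.int32(239)), (np.int32(109), np.int32(402)), (np.int32(119), np.int32(416)), (np.int32(211), np.int32(409)), (np.int32(234), np.int32(393)), (np.int32(266), np.int32(328)), (np.int32(262), np.int32(241))]
```

```bash
python3 -c "
from h import *
go(.4105,.3943,.12,97.8)
"
```

```text
row [0.2368 0.6937 0.0131] twist -0.038 | at [0.4318 0.1179 0.2156] psi 95.49 q1,q6 [  5.6 -89.9] F [ 1.6 -2.7 -0.6] op 0.023 t 8.45
```

Call:
{"fn": "move_arm", "kwargs": {
  "increments": [
    [0, 0.15, 0.003, -0.01],
    [0, 0.3, 0.006, -0.02],
    [0, 0.45, 0.009, -0.03],
    [0, 0.6, 0.011, -0.038],
    [0.1, 0.69, 0.012, -0.038]
  ]
}}

```text
time: 9.07
tool_pos: [0.4099, 0.4029, 0.1773]
tool_rot: [0.548, 1.563, 0.688]
contact_force: [0.8, -0.4, 0.1]
opening: 0.0231
```

Call:
{"fn": "move_arm", "kwargs": {
  "increments": [
    [0.05, 0, 0, 0],
    [0.1, 0, 0, 0],
    [0.1, 0, 0, 0]
  ]
}}

```text
time: 9.45
tool_pos: [0.4081, 0.3984, 0.1336]
tool_rot: [-2.65, 1.567, -2.512]
contact_force: [-0.4, 0.1, 0.5]
opening: 0.0229
```

```bash
python3 -c "
from h import *
go(.4105,.3943,.06,97.8)
"
```

```text
row [ 0.184  -0.0108  0.0052] twist 0.002 | at [0.4081 0.3984 0.1336] psi 97.92 q1,q6 [ 36.6 -61.3] F [-0.4  0.1  0.5] op 0.0229 t 9.45
```

Call:
{"fn": "move_arm", "kwargs": {
  "increments": [
    [0.08, -0.01, 0.005, 0],
    [0.17, -0.011, 0.005, 0],
    [0.18, -0.011, 0.005, 0],
    [0.18, -0.011, 0.005, 0]
  ]
}}

```text
time: 9.95
tool_pos: [0.4124, 0.3953, 0.0644]
tool_rot: [0.531, 1.569, 0.668]
contact_force: [0.2, -0.1, -0.2]
opening: 0.0228
```

```bash
python3 -c "
from h import *
go(.4105,.3943,.029,97.8)
"
```

```text
row [ 0.0886 -0.002  -0.0051] twist 0.002 | at [0.4124 0.3953 0.0644] psi 97.89 q1,q6 [ 36.1 -61.8] F [ 0.2 -0.1 -0.2] op 0.0228 t 9.95
```

Call:
{"fn": "move_arm", "kwargs": {
  "increments": [
    [0.03, -0.002, -0.004, 0],
    [0.06, -0.002, -0.004, 0],
    [0.08, -0.002, -0.004, 0],
    [0.087, -0.002, -0.004, 0],
    [0.087, -0.002, -0.004, 0]
  ]
}}

```text
time: 10.58
tool_pos: [0.4102, 0.3938, 0.0281]
tool_rot: [-2.755, 1.571, -2.618]
contact_force: [0.2, -0.5, -0.3]
opening: 0.0228
```

Call:
{"fn": "move_arm", "kwargs": {
  "increments": [
    [0, 0, 0, 0],
    [0, 0, 0, 0],
    [0, 0, 0, 0],
    [0, 0, 0, 0]
  ],
  "gripper": 1,
  "squeeze": 10
}}

```text
time: 11.08
tool_pos: [0.4104, 0.3942, 0.0286]
tool_rot: [0.68, 1.57, 0.817]
contact_force: [0.5, 1.9, 1.9]
opening: 0.0119
```

```bash
python3 -c "
from h import *
st()
"
```

```text
row [0. 0. 0.] twist 0 | at [0.4104 0.3942 0.0286] psi 97.9 q1,q6 [ 36.1 -61.8] F [0.5 1.9 1.9] op 0.0119 t 11.07
```

Firm grip and lift.

Call:
{"fn": "move_arm", "kwargs": {
  "increments": [
    [0, 0, 0, 0],
    [-0.03, 0, 0, 0],
    [-0.1, 0, 0, 0],
    [-0.2, 0, 0, 0],
    [-0.33, 0, 0, 0]
  ],
  "squeeze": 40
}}

```text
time: 11.7
tool_pos: [0.4092, 0.3928, 0.1608]
tool_rot: [-2.571, 1.567, -2.433]
contact_force: [0.7, 0.9, -2.6]
opening: 0.012
```

```bash
python3 -c "
from h import *
go(.41,.20,.2,7)
"
```

```text
row [-0.0969 -0.4779 -0.0646] twist 1.515 | at [0.4092 0.3928 0.1608] psi 97.89 q1,q6 [ 36.1 -61.8] F [ 0.7  0.9 -2.6] op 0.012 t 11.7
```

Call:
{"fn": "move_arm", "kwargs": {
  "increments": [
    [-0.1, -0.1, -0.01, 0.17],
    [-0.1, -0.2, -0.03, 0.34],
    [-0.1, -0.3, -0.04, 0.51],
    [-0.1, -0.4, -0.05, 0.68],
    [-0.1, -0.48, -0.06, 0.85]
  ]
}}

```text
time: 12.32
tool_pos: [0.4121, 0.1985, 0.2006]
tool_rot: [-1.607, 1.57, -2.366]
contact_force: [-0.9, -0.6, -1.3]
opening: 0.0116
```

```bash
python3 -c "
from h import *
go(.42,.06,.2,-10)
"
```

```text
row [ 0.0016 -0.2379  0.2525] twist 0.942 | at [0.4121 0.1985 0.2006] psi 46.54 q1,q6 [ 16.1 -30.4] F [-0.9 -0.6 -1.3] op 0.0116 t 12.32
```

Call:
{"fn": "move_arm", "kwargs": {
  "increments": [
    [0, -0.06, 0.06, 0.17],
    [0, -0.12, 0.12, 0.34],
    [0, -0.18, 0.18, 0.51],
    [0, -0.23, 0.24, 0.68],
    [0, -0.23, 0.24, 0.85]
  ]
}}

```text
time: 12.95
tool_pos: [0.4196, 0.0656, 0.2006]
tool_rot: [-0.69, 1.57, -2.341]
contact_force: [0.2, 0.5, -2.6]
opening: 0.0116
```

Call:
{"fn": "move_arm", "kwargs": {
  "increments": [
    [0, 0, 0, 0.17],
    [0, 0, 0, 0.34],
    [0, 0, 0, 0.51],
    [0, 0, 0, 0.68],
    [0, 0, 0, 0.85]
  ]
}}

```text
time: 13.58
tool_pos: [0.4193, 0.0674, 0.2005]
tool_rot: [-0.358, 1.57, -2.896]
contact_force: [-0.2, -0.5, -1.7]
opening: 0.0119
```

```bash
python3 -c "
from h import *
go(.5768,.0425,.2,-84.2)
im=robot.read_camera('side'); crop(im,260,150,130,100,6,'s5.png')
"
```

```text
row [ 0.0009  0.2746 -0.2888] twist 0.479 | at [0.4193 0.0674 0.2005] psi -55.44 q1,q6 [-1.2 54.2] F [-0.2 -0.5 -1.7] op 0.0119 t 13.57
```

View pics/s5.png

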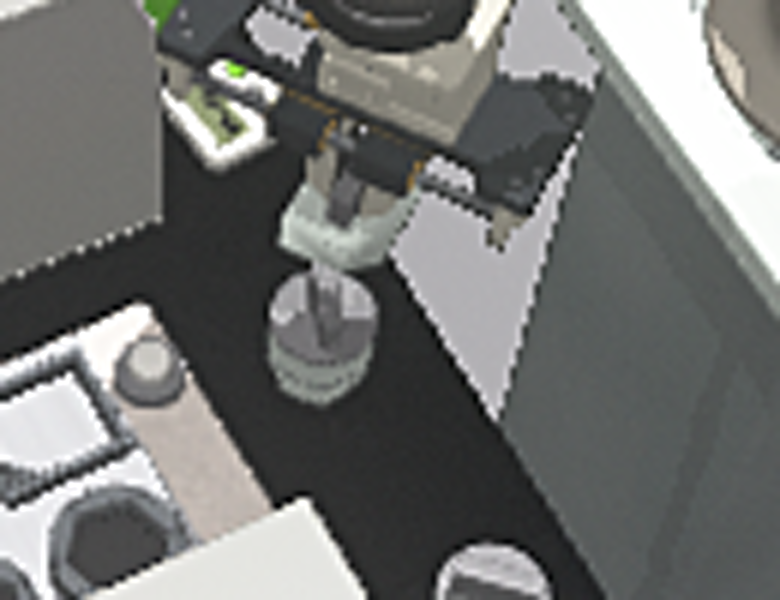

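```bash
python3 -c "
from h import *
go(.42,.0425,.2,-88.1)
"
```

```text
row [0.0013 0.0523 0.0337] twist 0.538 | at [0.4194 0.0674 0.2005] psi -55.85 q1,q6 [-1.2 54.6] F [-0.1  0.1 -1.8] op 0.0118 t 13.62
```

Call:
{"fn": "move_arm", "kwargs": {
  "increments": [
    [0, 0.02, 0.01, 0.16],
    [0, 0.05, 0.03, 0.32],
    [0, 0.052, 0.034, 0.48],
    [0, 0.052, 0.034, 0.538],
    [0, 0.052, 0.034, 0.538]
  ]
}}

```text
time: 14.25
tool_pos: [0.4204, 0.0426, 0.2004]
tool_rot: [0.099, 1.57, -2.995]
contact_force: [-0.5, -0.8, -2.6]
opening: 0.0116
```

```bash
python3 -c "
from h import *
go(.5768,.0430,.2,-88.1)
im=robot.read_camera('side'); crop(im,260,150,130,100,6,'s6.png')
"
```

```text
row [ 0.0009  0.0179 -0.3907] twist 0.015 | at [0.4204 0.0426 0.2004] psi -87.23 q1,q6 [-4.6 82.6] F [-0.5 -0.8 -2.6] op 0.0116 t 14.25
```

View pics/s6.png

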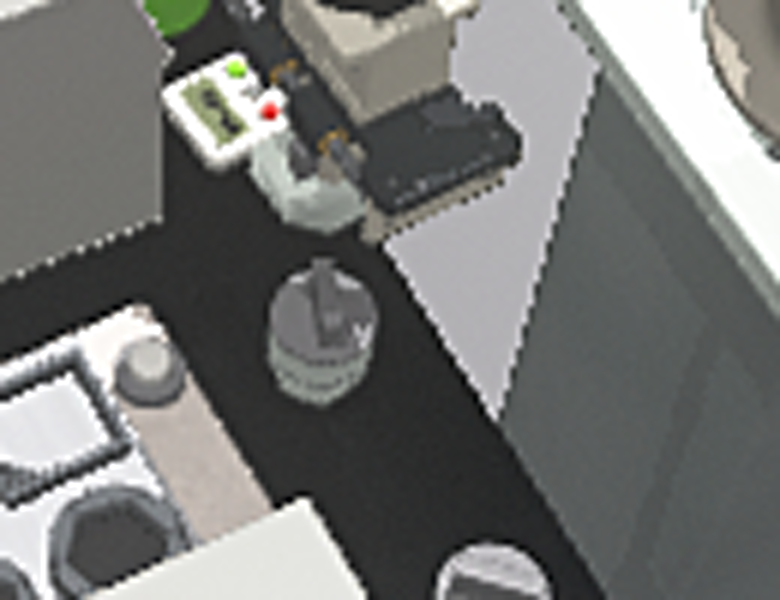

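Call:
{"fn": "move_arm", "kwargs": {
  "increments": [
    [0, 0, -0.12, 0.015],
    [0, 0.005, -0.25, 0.015],
    [0, 0.01, -0.37, 0.015],
    [0.05, 0.015, -0.39, 0.015],
    [0.12, 0.015, -0.39, 0.015]
  ]
}}

```text
time: 14.92
tool_pos: [0.5768, 0.0438, 0.151]
tool_rot: [0.053, 1.57, -3.056]
contact_force: [0.2, 1.2, -2.6]
opening: 0.0116
```

Call:
{"fn": "move_arm", "kwargs": {
  "increments": [
    [0.05, 0, 0, 0],
    [0.1, 0, 0, 0],
    [0.1, 0, 0, 0]
  ]
}}

```text
time: 15.3
tool_pos: [0.5745, 0.044, 0.1102]
tool_rot: [-0.08, 1.565, 3.093]
contact_force: [-1.0, 0.4, -2.0]
opening: 0.0118
```

```bash
python3 -c "
from h import *
go(.5772,.0430,.085,-88.1)
im=robot.read_camera('side'); crop(im,210,160,110,85,7,'s7.png')
"
```

```text
row [ 0.063   0.0026 -0.0069] twist -0.002 | at [0.5745 0.044  0.1102] psi -88.2 q1,q6 [-3.2 85. ] F [-1.   0.4 -2. ] op 0.0118 t 15.3
```

View pics/s7.png

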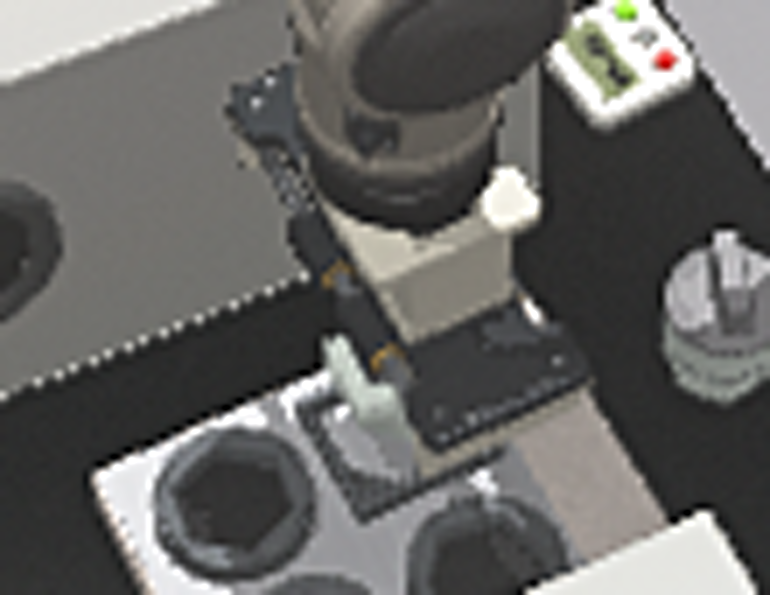

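Call:
{"fn": "move_arm", "kwargs": {
  "increments": [
    [0.03, 0.001, 0, 0],
    [0.05, 0.001, 0, 0],
    [0.056, 0.001, 0, 0],
    [0.056, 0.001, 0, 0]
  ]
}}

```text
time: 15.85
tool_pos: [0.5769, 0.0435, 0.0898]
tool_rot: [-0.457, 1.571, 2.715]
contact_force: [0.5, -0.3, -2.2]
opening: 0.0117
```

```bash
python3 -c "
from h import *
go(.5772,.0430,.08,-88.1)
im=robot.read_camera('side'); crop(im,225,180,70,60,11,'s8.png')
"
```

```text
row [ 0.0244  0.0012 -0.0008] twist -0.003 | at [0.5769 0.0435 0.0898] psi -88.27 q1,q6 [-3.3 85. ] F [ 0.5 -0.3 -2.2] op 0.0117 t 15.85
```

View pics/s8.png

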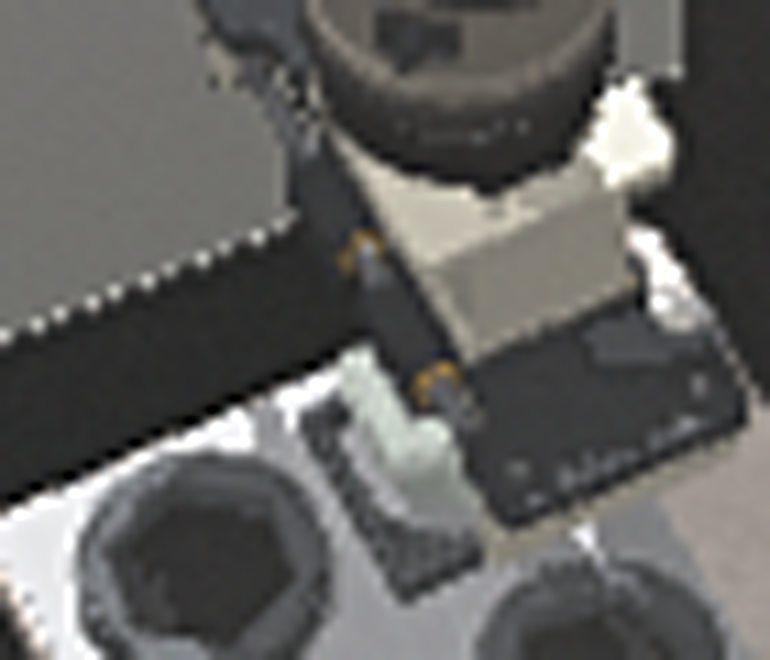

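```bash
python3 -c "
from h import *
import cv2
th=np.radians(1.9);R=np.array([[np.cos(th),-np.sin(th)],[np.sin(th),np.cos(th)]])
im=cv2.imread('pics/s8.png')
for z,c,col in((.0642,(.5769,.0435),(0,0,255)),(.0882,(.5769,.0435),(0,255,0)),(.052,(.5772,.043),(255,0,0))):
  a,b=(.030,.025) if z>.06 else (.0375,.0325)
  P=[(a,-b),(a,b-.016),(a-.016,b),(-a,b),(-a,-b)] if z>.06 else [(a,-b),(a,b),(-a,b),(-a,-b)]
  q=np.array([proj('side',(*(R@p+c),z)) for p in P]);q=((q-[225,180]+.5)*11-.5).astype(int)
  cv2.polylines(im,[q],True,col,1)
cv2.imwrite('pics/s8o.png',im)
"
```

```text
(no output)
```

View pics/s8o.png

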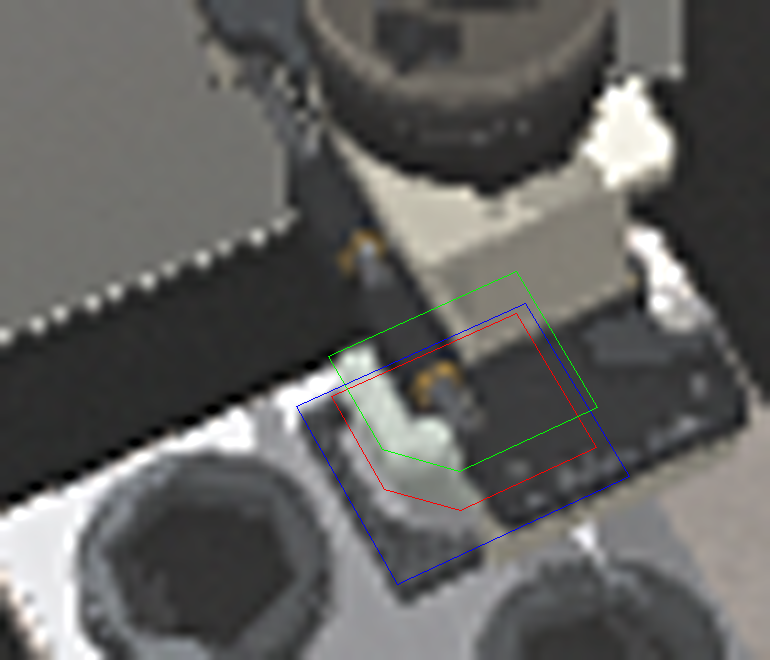

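Call:
{"fn": "move_arm", "kwargs": {
  "increments": [
    [0.012, 0.001, -0.001, 0],
    [0.022, 0.001, -0.001, 0],
    [0.03, 0.001, -0.001, 0],
    [0.035, 0.001, -0.001, 0]
  ]
}}

```text
time: 16.4
tool_pos: [0.5777, 0.0431, 0.076]
tool_rot: [-3.11, 1.57, 0.062]
contact_force: [0.5, 0.2, 2.3]
opening: 0.0117
```

```bash
python3 -c "
from h import *
go(.5772,.0430,.066,-88.1)"
```

```text
row [0.0249 0.0002 0.0013] twist -0.003 | at [0.5777 0.0431 0.076 ] psi -88.28 q1,q6 [-3.3 85. ] F [0.5 0.2 2.3] op 0.0117 t 16.4
```

Call:
{"fn": "move_arm", "kwargs": {
  "increments": [
    [0.005, 0, 0, 0],
    [0.01, 0, 0, 0],
    [0.01, 0, 0, 0]
  ]
}}

```text
time: 16.77
tool_pos: [0.5781, 0.0431, 0.072]
tool_rot: [3.118, 1.569, 0.006]
contact_force: [4.3, -0.4, -2.4]
opening: 0.0113
```

```bash
python3 -c "
from h import *
go(.5772,.0430,.066,-88.1);print(robot.observe()['torque'].round(2))"
```

```text
row [0.015  0.0001 0.0024] twist -0.003 | at [0.5781 0.0431 0.072 ] psi -88.28 q1,q6 [-3.3 85. ] F [ 4.3 -0.4 -2.4] op 0.0113 t 16.77
[-0.02 -0.77  0.06]
```

Call:
{"fn": "move_arm", "kwargs": {
  "increments": [
    [0.004, 0, -0.002, 0],
    [0.01, 0, -0.002, 0],
    [0.014, 0, -0.002, 0],
    [0.014, 0, -0.002, 0]
  ]
}}

```text
time: 17.27
tool_pos: [0.5782, 0.0431, 0.0661]
tool_rot: [-2.978, 1.571, 0.194]
contact_force: [4.3, -0.0, -1.9]
opening: 0.0112
```

```bash
python3 -c "
from h import *
go(.5772,.0430,.066,-88.1);print(robot.observe()['torque'].round(2))"
```

```text
row [0.0002 0.0002 0.0026] twist -0.003 | at [0.5782 0.0431 0.0661] psi -88.28 q1,q6 [-3.3 85. ] F [ 4.3 -0.  -1.9] op 0.0112 t 17.27
[-0.01 -0.7   0.1 ]
```

Call:
{"fn": "move_arm", "kwargs": {
  "increments": [
    [0.002, 0, -0.002, 0],
    [0.005, 0, -0.002, 0],
    [0.005, 0, -0.002, 0]
  ]
}}

```text
time: 17.65
tool_pos: [0.5784, 0.0431, 0.0656]
tool_rot: [0.158, 1.57, -2.954]
contact_force: [-3.0, -0.4, 11.6]
opening: 0.0117
```

```bash
python3 -c "
from h import *
go(.5772,.0430,.066,-88.1);print(robot.observe()['torque'].round(2))"
```

```text
row [-0.001   0.0002  0.0031] twist -0.003 | at [0.5784 0.0431 0.0656] psi -88.27 q1,q6 [-3.3 85. ] F [-3.  -0.4 11.6] op 0.0117 t 17.65
[-0.14  0.54  0.09]
```

Call:
{"fn": "move_arm", "kwargs": {
  "increments": [
    [0, 0, 0, 0],
    [0, 0, 0, 0],
    [0, 0, 0, 0],
    [-0.05, 0, 0, 0],
    [-0.12, 0, 0, 0]
  ],
  "gripper": 0.7
}}

```text
time: 18.27
tool_pos: [0.5778, 0.0431, 0.1114]
tool_rot: [-0.09, 1.567, 3.082]
contact_force: [0.1, 0.3, -0.0]
opening: 0.0273
```

Call:
{"fn": "move_arm", "kwargs": {
  "increments": [
    [-0.1, 0, 0, 0],
    [-0.2, 0, 0.1, 0],
    [-0.2, 0, 0.25, 0],
    [-0.2, 0, 0.38, 0],
    [-0.2, 0, 0.42, 0]
  ]
}}

```text
time: 18.9
tool_pos: [0.4076, 0.0383, 0.1919]
tool_rot: [-0.103, 1.568, 3.068]
contact_force: [0.6, 0.8, 0.7]
opening: 0.0277
```

```bash
python3 -c "
from h import *
st()
im=robot.read_camera('side'); cv2.imwrite('pics/side3.png',im[:,:,::-1]);crop(im,215,180,130,100,6,'s9.png')
im=robot.read_camera('top'); cv2.imwrite('pics/top3.png',im[:,:,::-1])
"
```

```text
row [0. 0. 0.] twist 0 | at [0.4076 0.0383 0.1919] psi -88.28 q1,q6 [-5.4 82.9] F [0.6 0.8 0.7] op 0.0277 t 18.9
```

View pics/s9.png

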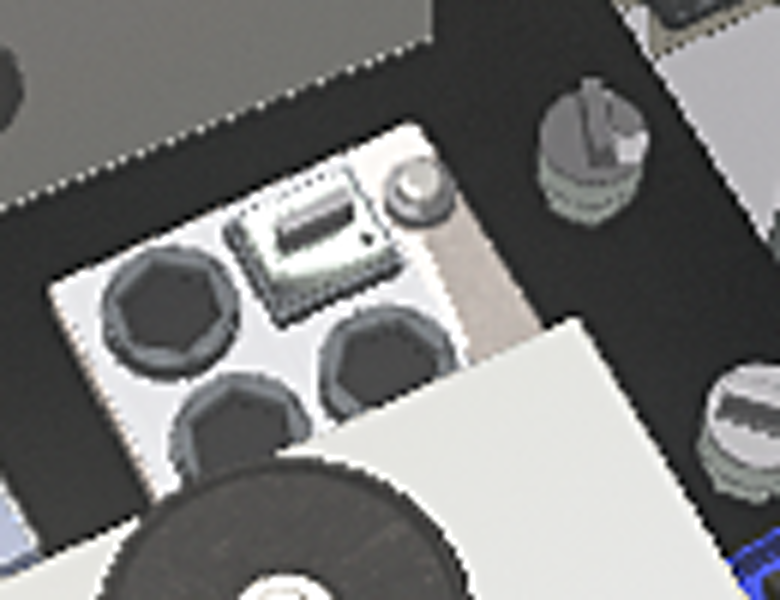

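View pics/top3.png

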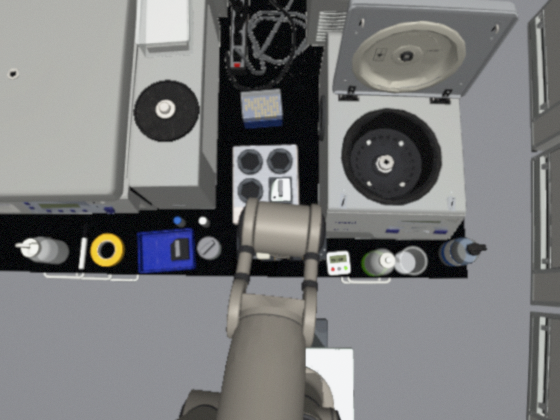

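Call:
{"fn": "move_arm", "kwargs": {
  "increments": [
    [0, 0, 0, -0.17],
    [0, 0, 0, -0.34],
    [0, 0, 0, -0.51],
    [0, 0, 0, -0.68],
    [0, 0, 0, -0.85]
  ]
}}

```text
time: 19.62
tool_pos: [0.4119, 0.038, 0.1919]
tool_rot: [-1.192, 1.57, 2.876]
contact_force: [0.4, -0.1, 0.1]
opening: 0.0272
```

```bash
python3 -c "
from h import *
go(.4145,.0517,.11,-19.2)
"
```

```text
row [ 0.2048 -0.0154 -0.0312] twist -0.296 | at [0.4119 0.038  0.1919] psi -36.95 q1,q6 [-5.4 31.6] F [ 0.4 -0.1  0.1] op 0.0272 t 19.62
```

Call:
{"fn": "move_arm", "kwargs": {
  "increments": [
    [0.05, -0.01, -0.02, -0.15],
    [0.1, -0.015, -0.031, -0.296],
    [0.2, -0.015, -0.031, -0.296],
    [0.2, -0.015, -0.031, -0.296],
    [0.2, -0.015, -0.031, -0.296]
  ]
}}

```text
time: 20.25
tool_pos: [0.4148, 0.0515, 0.113]
tool_rot: [1.98, 1.57, 0.068]
contact_force: [0.1, -0.1, -0.3]
opening: 0.0273
```

```bash
python3 -c "
from h import *
go(.4145,.0517,.06,-19.2)
im=robot.read_camera('side'); crop(im,265,150,110,85,7,'s10.png')
"
```

```text
row [ 1.324e-01 -8.000e-04 -1.000e-04] twist -0.006 | at [0.4148 0.0515 0.113 ] psi -19.53 q1,q6 [-3.5 16.1] F [ 0.1 -0.1 -0.3] op 0.0273 t 20.25
```

View pics/s10.png

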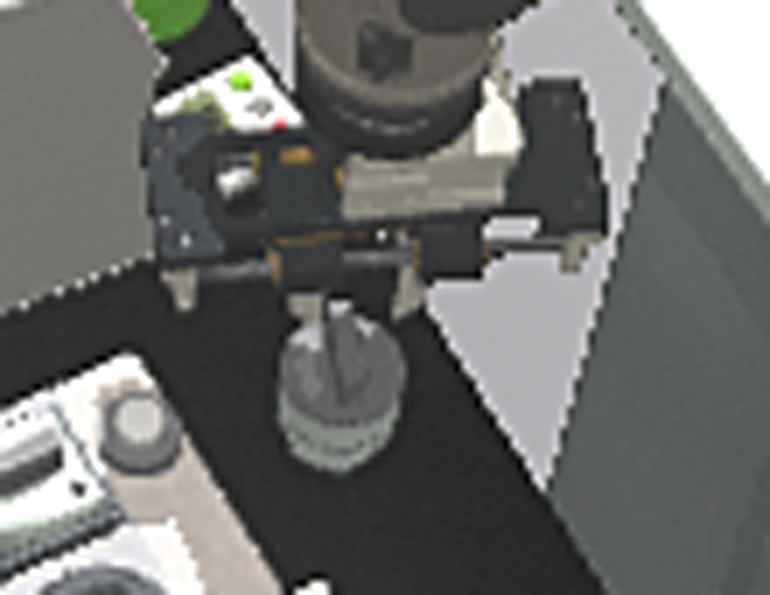

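Aligned: the rib runs between the fingers. Descend and grip.

Call:
{"fn": "move_arm", "kwargs": {
  "increments": [
    [0.06, -0.001, 0, 0],
    [0.11, -0.001, 0, 0],
    [0.129, -0.001, 0, 0],
    [0.129, -0.001, 0, 0]
  ]
}}

```text
time: 20.8
tool_pos: [0.4139, 0.0517, 0.0612]
tool_rot: [1.929, 1.57, 0.018]
contact_force: [-0.8, 0.8, 0.0]
opening: 0.0275
```

Call:
{"fn": "move_arm", "kwargs": {
  "increments": [
    [0, 0, 0, 0],
    [0, 0, 0, 0],
    [0, 0, 0, 0],
    [0, 0, 0, 0]
  ],
  "gripper": 1,
  "squeeze": 10
}}

```text
time: 21.3
tool_pos: [0.4138, 0.0517, 0.0612]
tool_rot: [1.886, 1.569, -0.025]
contact_force: [-0.1, -0.6, 5.2]
opening: 0.0122
```

```bash
python3 -c "
from h import *
st()"
```

```text
row [0. 0. 0.] twist 0 | at [0.4138 0.0517 0.0612] psi -19.52 q1,q6 [-3.4 16.1] F [-0.1 -0.6  5.2] op 0.0122 t 21.3
```

Call:
{"fn": "move_arm", "kwargs": {
  "increments": [
    [0, 0, 0, 0],
    [-0.03, 0, 0, 0],
    [-0.1, 0, 0, 0],
    [-0.22, 0, 0, 0],
    [-0.32, 0, 0, 0]
  ],
  "squeeze": 40
}}

```text
time: 21.92
tool_pos: [0.4129, 0.0518, 0.1906]
tool_rot: [-2.951, 1.571, 1.421]
contact_force: [0.4, 0.1, -2.8]
opening: 0.0121
```

```bash
python3 -c "
from h import *
go(.6613,.0457,.19,-6.7)"
```

```text
row [ 0.0015  0.5903 -0.1932] twist -0.214 | at [0.4129 0.0518 0.1906] psi -19.52 q1,q6 [-3.4 16.1] F [ 0.4  0.1 -2.8] op 0.0121 t 21.93
```

Call:
{"fn": "move_arm", "kwargs": {
  "increments": [
    [0, 0.13, -0.045, -0.05],
    [0, 0.26, -0.09, -0.1],
    [0, 0.39, -0.13, -0.15],
    [0, 0.52, -0.17, -0.2],
    [0, 0.59, -0.193, -0.214]
  ]
}}

```text
time: 22.55
tool_pos: [0.663, 0.0454, 0.188]
tool_rot: [-1.586, 1.57, 3.01]
contact_force: [0.8, 0.1, -2.1]
opening: 0.0116
```

Call:
{"fn": "move_arm", "kwargs": {
  "increments": [
    [0, 0, 0, 0],
    [0.06, 0, 0, 0],
    [0.1, 0, 0, 0],
    [0.1, 0, 0, 0]
  ]
}}

```text
time: 23.05
tool_pos: [0.66, 0.0458, 0.1474]
tool_rot: [-1.528, 1.567, 3.068]
contact_force: [-0.2, 0.0, -2.2]
opening: 0.0113
```

```bash
python3 -c "
from h import *
go(.6613,.0457,.12,-6.7)
im=robot.read_camera('side'); crop(im,195,150,110,85,7,'s11.png')
"
```

```text
row [ 0.0684  0.0034 -0.0001] twist 0.0 | at [0.66   0.0458 0.1474] psi -6.68 q1,q6 [-2.7  4. ] F [-0.2  0.  -2.2] op 0.0113 t 23.05
```

View pics/s11.png

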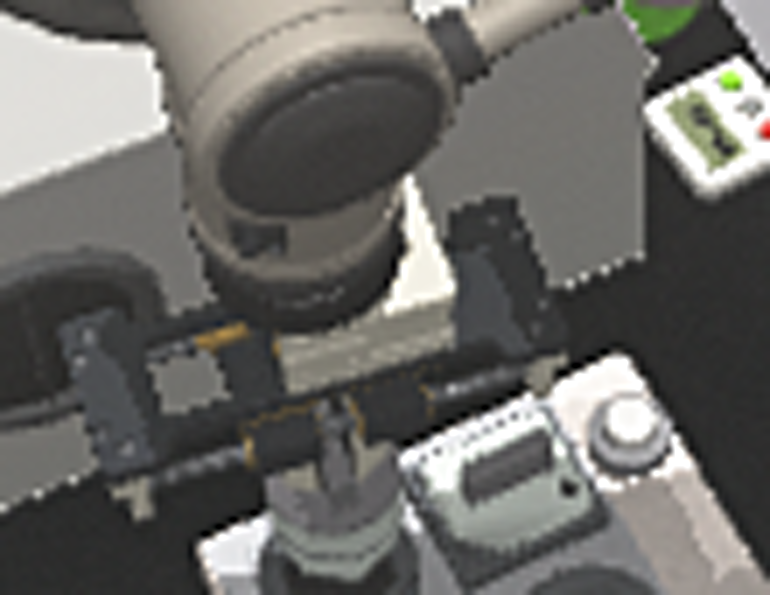

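Call:
{"fn": "move_arm", "kwargs": {
  "increments": [
    [0.03, 0.001, 0, 0],
    [0.055, 0.001, 0, 0],
    [0.06, 0.001, 0, 0],
    [0.06, 0.001, 0, 0]
  ]
}}

```text
time: 23.6
tool_pos: [0.6619, 0.0456, 0.1245]
tool_rot: [-1.712, 1.571, 2.884]
contact_force: [-0.0, 0.3, -2.3]
opening: 0.0118
```

```bash
python3 -c "
from h import *
go(.6613,.0457,.113,-6.7)"
```

```text
row [ 0.0287 -0.0016 -0.0001] twist 0.0 | at [0.6619 0.0456 0.1245] psi -6.68 q1,q6 [-2.7  4. ] F [-0.   0.3 -2.3] op 0.0118 t 23.6
```

Call:
{"fn": "move_arm", "kwargs": {
  "increments": [
    [0.01, -0.001, 0, 0],
    [0.02, -0.001, 0, 0],
    [0.025, -0.001, 0, 0],
    [0.029, -0.001, 0, 0],
    [0.029, -0.001, 0, 0]
  ]
}}

```text
time: 24.22
tool_pos: [0.6615, 0.0456, 0.113]
tool_rot: [-2.079, 1.571, 2.517]
contact_force: [0.4, 0.8, -1.4]
opening: 0.0119
```

```bash
python3 -c "
from h import *
go(.6613,.0457,.103,-6.7);print(robot.observe()['torque'].round(2))"
```

```text
row [ 0.0249 -0.0006 -0.0001] twist 0.0 | at [0.6615 0.0456 0.113 ] psi -6.68 q1,q6 [-2.7  4. ] F [ 0.4  0.8 -1.4] op 0.0119 t 24.23
[-0.08  0.04  0.01]
```

Call:
{"fn": "move_arm", "kwargs": {
  "increments": [
    [0.006, 0, 0, 0],
    [0.012, 0, 0, 0],
    [0.012, 0, 0, 0]
  ]
}}

```text
time: 24.6
tool_pos: [0.6614, 0.0456, 0.108]
tool_rot: [-1.669, 1.57, 2.927]
contact_force: [-0.2, 0.2, -2.2]
opening: 0.012
```

```bash
python3 -c "
from h import *
go(.6613,.0457,.103,-6.7);print(robot.observe()['torque'].round(2))"
```

```text
row [ 0.0124 -0.0002 -0.0001] twist 0.0 | at [0.6614 0.0456 0.108 ] psi -6.68 q1,q6 [-2.7  4. ] F [-0.2  0.2 -2.2] op 0.012 t 24.6
[-0.1   0.05 -0.02]
```

Call:
{"fn": "move_arm", "kwargs": {
  "increments": [
    [0.006, 0, 0, 0],
    [0.012, 0, 0, 0],
    [0.015, 0, 0, 0],
    [0.015, 0, 0, 0]
  ]
}}

```text
time: 25.1
tool_pos: [0.6617, 0.0456, 0.1032]
tool_rot: [1.676, 1.57, -0.012]
contact_force: [-3.1, -1.1, 4.6]
opening: 0.0118
```

```bash
python3 -c "
from h import *
st();print(robot.observe()['torque'].round(2))"
```

```text
row [0. 0. 0.] twist 0 | at [0.6617 0.0456 0.1032] psi -6.68 q1,q6 [-2.7  4. ] F [-3.1 -1.1  4.6] op 0.0118 t 25.1
[-0.1   0.57 -0.01]
```

Call:
{"fn": "move_arm", "kwargs": {
  "increments": [
    [0, 0, 0, 0],
    [0, 0, 0, 0],
    [0, 0, 0, 0],
    [-0.05, 0, 0, 0],
    [-0.12, 0, 0, 0]
  ],
  "gripper": 0.7
}}

```text
time: 25.72
tool_pos: [0.661, 0.0457, 0.1497]
tool_rot: [-1.542, 1.568, 3.054]
contact_force: [-0.2, -0.2, 0.3]
opening: 0.0276
```

```bash
python3 -c "
from h import *
go(.415,.10,.2,20)"
```

```text
row [-0.1243 -0.627  -0.0633] twist -0.445 | at [0.661  0.0457 0.1497] psi -6.68 q1,q6 [-2.7  4. ] F [-0.2 -0.2  0.3] op 0.0276 t 25.73
```

Call:
{"fn": "move_arm", "kwargs": {
  "increments": [
    [-0.12, 0, 0, 0],
    [-0.125, -0.15, -0.015, -0.1],
    [-0.125, -0.3, -0.03, -0.2],
    [-0.125, -0.45, -0.045, -0.3],
    [-0.125, -0.6, -0.06, -0.44]
  ]
}}

```text
time: 26.35
tool_pos: [0.4241, 0.0977, 0.2003]
tool_rot: [1.631, 1.57, 0.408]
contact_force: [-0.0, 0.2, 0.9]
opening: 0.0278
```

```bash
python3 -c "
from h import *
for n in('side','top'):
  im=robot.read_camera(n); cv2.imwrite(f'pics/{n}4.png',im[:,:,::-1])
im=cv2.imread('pics/top4.png')[:,:,::-1];crop(im,130,130,200,150,4,'t8.png')
im=cv2.imread('pics/side4.png')[:,:,::-1];crop(im,215,170,150,110,5,'s12.png')
st()"
```

```text
row [0. 0. 0.] twist 0 | at [0.4195 0.0984 0.1995] psi 20.0 q1,q6 [  3. -17.] F [ 0.3  0.2 -0.2] op 0.0275 t 26.45
```

View pics/t8.png

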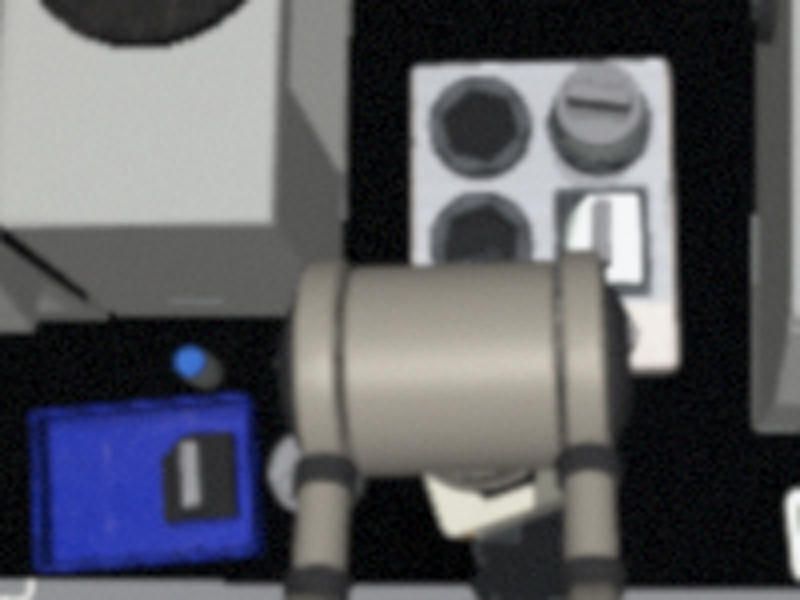

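View pics/s12.png

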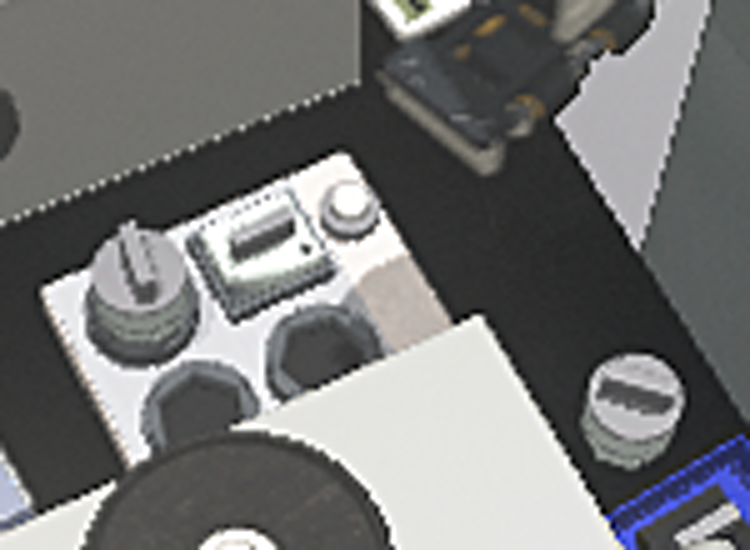

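```bash
python3 -c "
from h import *
go(.4152,.2352,.14,44.8)"
```

```text
row [ 0.149   0.1078 -0.3248] twist -0.413 | at [0.4195 0.0984 0.1995] psi 20.0 q1,q6 [  3. -17.] F [ 0.3  0.2 -0.2] op 0.0275 t 26.45
```

Call:
{"fn": "move_arm", "kwargs": {
  "increments": [
    [0, 0.04, -0.12, -0.15],
    [0, 0.08, -0.24, -0.3],
    [0.1, 0.108, -0.325, -0.413],
    [0.15, 0.108, -0.325, -0.413],
    [0.15, 0.108, -0.325, -0.413]
  ]
}}

```text
time: 27.08
tool_pos: [0.4224, 0.2344, 0.139]
tool_rot: [-1.991, 1.568, -2.785]
contact_force: [-0.1, 0.1, 0.1]
opening: 0.0278
```

```bash
python3 -c "
from h import *
go(.4152,.2352,.0605,44.8)
im=robot.read_camera('side'); crop(im,300,180,110,85,7,'s13.png')"
```

```text
row [ 0.1963 -0.0109 -0.0137] twist -0.005 | at [0.4224 0.2344 0.139 ] psi 44.51 q1,q6 [ 19.9 -24.6] F [-0.1  0.1  0.1] op 0.0278 t 27.07
```

View pics/s13.png

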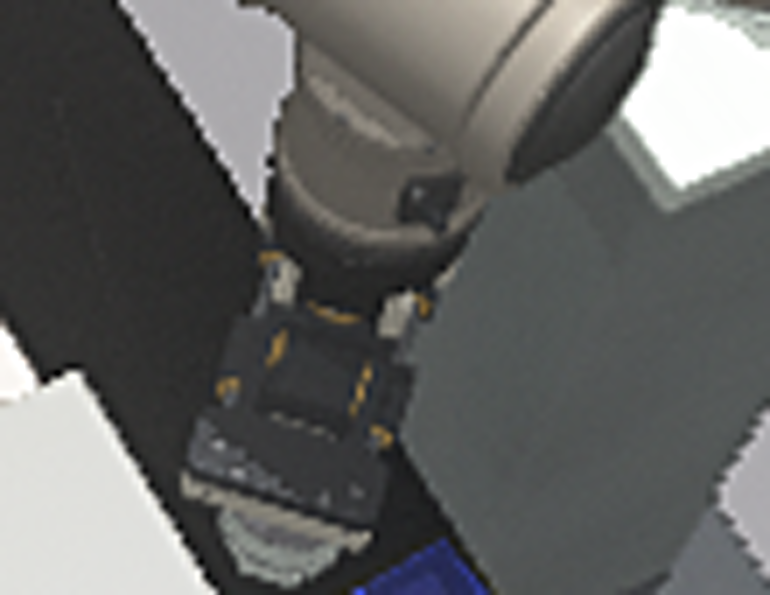

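Call:
{"fn": "move_arm", "kwargs": {
  "increments": [
    [0.02, -0.01, -0.01, -0.005],
    [0.06, -0.011, -0.014, -0.005],
    [0.09, -0.011, -0.014, -0.005],
    [0.09, -0.011, -0.014, -0.005],
    [0.09, -0.011, -0.014, -0.005]
  ]
}}

```text
time: 27.75
tool_pos: [0.4162, 0.2353, 0.1048]
tool_rot: [1.196, 1.57, 0.407]
contact_force: [0.1, 0.1, -0.1]
opening: 0.0279
```

```bash
python3 -c "
from h import *
go(.4152,.2352,.0605,44.8)"
```

```text
row [ 0.1107 -0.002  -0.0016] twist -0.0 | at [0.4162 0.2353 0.1048] psi 44.78 q1,q6 [ 20.3 -24.5] F [ 0.1  0.1 -0.1] op 0.0279 t 27.75
```

Call:
{"fn": "move_arm", "kwargs": {
  "increments": [
    [0.04, -0.002, -0.001, 0],
    [0.08, -0.002, -0.001, 0],
    [0.1, -0.002, -0.001, 0],
    [0.109, -0.002, -0.001, 0],
    [0.109, -0.002, -0.001, 0]
  ]
}}

```text
time: 28.38
tool_pos: [0.4151, 0.2351, 0.0609]
tool_rot: [1.295, 1.57, 0.506]
contact_force: [-0.1, 0.2, 0.5]
opening: 0.0272
```

Call:
{"fn": "move_arm", "kwargs": {
  "increments": [
    [0, 0, 0, 0],
    [0, 0, 0, 0],
    [0, 0, 0, 0],
    [0, 0, 0, 0]
  ],
  "gripper": 1,
  "squeeze": 10
}}

```text
time: 28.88
tool_pos: [0.4152, 0.2351, 0.0609]
tool_rot: [1.237, 1.57, 0.448]
contact_force: [0.3, -0.5, 2.3]
opening: 0.0117
```

```bash
python3 -c "
from h import *
st()"
```

```text
row [0. 0. 0.] twist 0 | at [0.4152 0.2351 0.0609] psi 44.8 q1,q6 [ 20.3 -24.5] F [ 0.3 -0.5  2.3] op 0.0117 t 28.88
```

Call:
{"fn": "move_arm", "kwargs": {
  "increments": [
    [0, 0, 0, 0],
    [-0.03, 0, 0, 0],
    [-0.1, 0, 0, 0],
    [-0.22, 0, 0, 0],
    [-0.34, 0, 0, 0]
  ],
  "squeeze": 40
}}

```text
time: 29.5
tool_pos: [0.4141, 0.2347, 0.1982]
tool_rot: [-2.041, 1.569, -2.83]
contact_force: [1.1, 1.1, -2.3]
opening: 0.0117
```

```bash
python3 -c "
from h import *
go(.43,.125,.2,20.6)"
```

```text
row [-0.0044 -0.1651  0.2226] twist 0.403 | at [0.4141 0.2347 0.1982] psi 44.8 q1,q6 [ 20.3 -24.5] F [ 1.1  1.1 -2.3] op 0.0117 t 29.5
```

Call:
{"fn": "move_arm", "kwargs": {
  "increments": [
    [0, -0.05, 0.07, 0.12],
    [0, -0.11, 0.15, 0.27],
    [0, -0.165, 0.222, 0.4],
    [0, -0.165, 0.222, 0.403],
    [0, -0.165, 0.222, 0.403]
  ]
}}

```text
time: 30.12
tool_pos: [0.4303, 0.1258, 0.1968]
tool_rot: [-2.826, 1.57, 2.247]
contact_force: [0.8, -0.7, -2.2]
opening: 0.0118
```

```bash
python3 -c "
from h import *
go(.5745,.1267,.2,20.6)"
```

```text
row [-0.008   0.3381  0.125 ] twist 0.001 | at [0.4303 0.1258 0.1968] psi 20.67 q1,q6 [  6.5 -14.2] F [ 0.8 -0.7 -2.2] op 0.0118 t 30.12
```

Call:
{"fn": "move_arm", "kwargs": {
  "increments": [
    [0, 0.1, 0.04, 0],
    [0, 0.2, 0.08, 0],
    [0, 0.3, 0.11, 0],
    [0, 0.338, 0.125, 0],
    [0, 0.338, 0.125, 0]
  ]
}}

```text
time: 30.75
tool_pos: [0.5749, 0.1275, 0.1959]
tool_rot: [-2.1, 1.57, 2.974]
contact_force: [-0.1, 0.6, -2.7]
opening: 0.0117
```

Call:
{"fn": "move_arm", "kwargs": {
  "increments": [
    [0.06, 0, 0, 0],
    [0.12, 0, 0, 0],
    [0.15, 0, 0, 0],
    [0.15, 0, 0, 0]
  ]
}}

```text
time: 31.25
tool_pos: [0.5738, 0.1267, 0.1363]
tool_rot: [-1.927, 1.569, -3.137]
contact_force: [0.0, 0.2, -2.2]
opening: 0.0117
```

```bash
python3 -c "
from h import *
go(.5745,.1267,.12,20.6)
im=robot.read_camera('side'); crop(im,215,170,110,85,7,'s14.png')"
```

```text
row [0.0407 0.0016 0.0006] twist 0.001 | at [0.5738 0.1267 0.1363] psi 20.67 q1,q6 [  5.  -15.7] F [ 0.   0.2 -2.2] op 0.0117 t 31.25
```

View pics/s14.png

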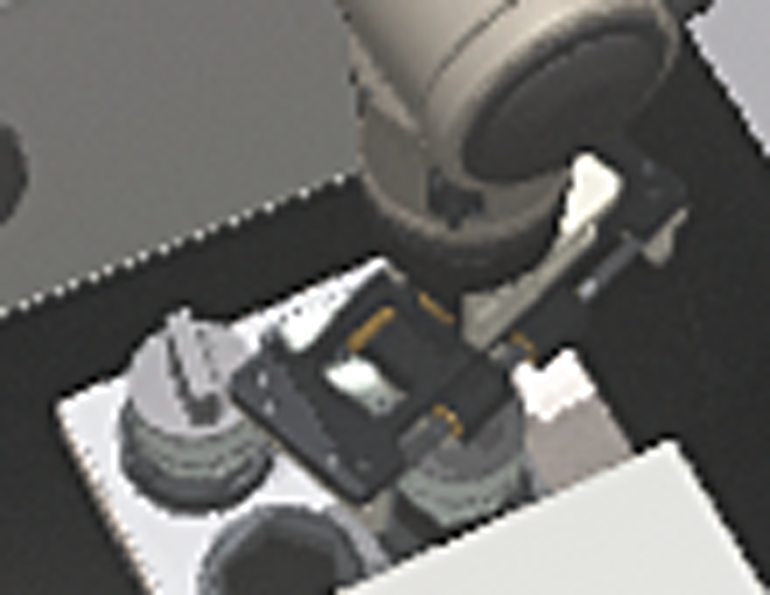

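Call:
{"fn": "move_arm", "kwargs": {
  "increments": [
    [0.02, 0.001, 0, 0],
    [0.04, 0.001, 0, 0],
    [0.05, 0.001, 0, 0],
    [0.056, 0.001, 0, 0],
    [0.056, 0.001, 0, 0]
  ]
}}

```text
time: 31.92
tool_pos: [0.5751, 0.1264, 0.1141]
tool_rot: [-2.313, 1.571, 2.76]
contact_force: [-1.2, -0.0, -2.4]
opening: 0.0117
```

```bash
python3 -c "
from h import *
go(.5745,.1267,.11,20.6);print(robot.observe()['torque'].round(2))"
```

```text
row [ 0.0103 -0.0012 -0.0013] twist 0.0 | at [0.5751 0.1264 0.1141] psi 20.62 q1,q6 [  4.9 -15.7] F [-1.2 -0.  -2.4] op 0.0117 t 31.93
[-0.07  0.11  0.  ]
```

Call:
{"fn": "move_arm", "kwargs": {
  "increments": [
    [0.006, -0.001, -0.001, 0],
    [0.012, -0.001, -0.001, 0],
    [0.016, -0.001, -0.001, 0],
    [0.016, -0.001, -0.001, 0]
  ]
}}

```text
time: 32.42
tool_pos: [0.5745, 0.1266, 0.1077]
tool_rot: [-2.147, 1.571, 2.926]
contact_force: [-0.9, 0.3, -2.1]
opening: 0.0118
```

```bash
python3 -c "
from h import *
go(.5745,.1267,.103,20.6);print(robot.observe()['torque'].round(2))"
```

```text
row [ 0.0118 -0.     -0.0002] twist 0.0 | at [0.5745 0.1266 0.1077] psi 20.62 q1,q6 [  5.  -15.7] F [-0.9  0.3 -2.1] op 0.0118 t 32.42
[-0.06  0.03 -0.02]
```

Inside the hexagon (bottom at 47 mm, no force). Press to the floor.

Call:
{"fn": "move_arm", "kwargs": {
  "increments": [
    [0.006, 0, 0, 0],
    [0.012, 0, 0, 0],
    [0.015, 0, 0, 0],
    [0.016, 0, 0, 0]
  ]
}}

```text
time: 32.92
tool_pos: [0.5748, 0.1266, 0.1029]
tool_rot: [1.255, 1.57, 0.044]
contact_force: [-4.6, -1.7, 9.4]
opening: 0.0117
```

```bash
python3 -c "
from h import *
st();print(robot.observe()['torque'].round(2))"
```

```text
row [0. 0. 0.] twist 0 | at [0.5748 0.1266 0.1029] psi 20.62 q1,q6 [  5.  -15.7] F [-4.6 -1.7  9.4] op 0.0117 t 32.92
[-0.2   0.82  0.02]
```

Call:
{"fn": "move_arm", "kwargs": {
  "increments": [
    [-0.002, 0, 0, 0],
    [-0.002, 0, 0, 0],
    [-0.002, 0, 0, 0],
    [-0.05, 0, 0, 0],
    [-0.12, 0, 0, 0]
  ],
  "gripper": 0.7
}}

```text
time: 33.55
tool_pos: [0.574, 0.1266, 0.149]
tool_rot: [-1.874, 1.568, -3.085]
contact_force: [1.3, -0.6, 0.1]
opening: 0.0278
```

Call:
{"fn": "move_arm", "kwargs": {
  "increments": [
    [-0.12, 0, 0, 0],
    [-0.15, -0.12, -0.05, 0],
    [-0.15, -0.25, -0.1, 0],
    [-0.15, -0.35, -0.15, 0],
    [-0.15, -0.35, -0.2, 0]
  ]
}}

```text
time: 34.17
tool_pos: [0.4128, 0.152, 0.2097]
tool_rot: [-1.732, 1.57, -2.944]
contact_force: [1.1, 0.0, -0.3]
opening: 0.0273
```

```bash
python3 -c "
from h import *
st()
for n in('side','top'):
  im=robot.read_camera(n); cv2.imwrite(f'pics/{n}5.png',im[:,:,::-1])
im=cv2.imread('pics/side5.png')[:,:,::-1];crop(im,215,170,150,110,5,'s15.png')
"
```

```text
row [0. 0. 0.] twist 0 | at [0.4128 0.152  0.2097] psi 20.59 q1,q6 [ 10.2 -10.4] F [ 1.1  0.  -0.3] op 0.0273 t 34.17
```

View pics/s15.png

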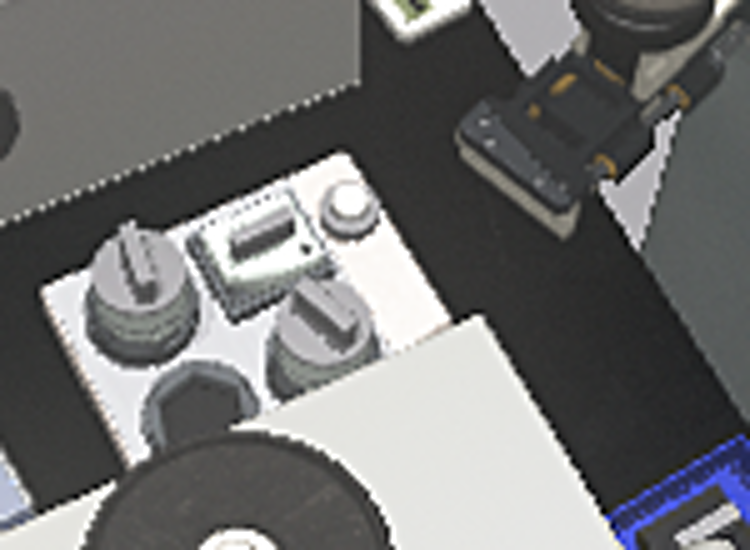

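View pics/top5.png

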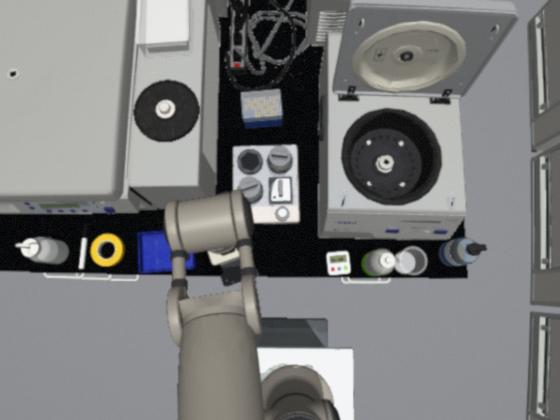

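```bash
python3 -c "
from h import *
go(.5125,.0374,.2,2)"
```

```text
row [0.0246 0.1265 0.3573] twist 0.312 | at [0.4146 0.1532 0.2099] psi 20.71 q1,q6 [ 10.3 -10.4] F [ 0.4 -0.3  0.3] op 0.0276 t 34.27
```

Call:
{"fn": "move_arm", "kwargs": {
  "increments": [
    [0.02, 0.04, 0.1, 0.1],
    [0.025, 0.07, 0.2, 0.2],
    [0.025, 0.1, 0.3, 0.3],
    [0.025, 0.126, 0.357, 0.312],
    [0.025, 0.126, 0.357, 0.312]
  ],
  "gripper": 1
}}

```text
time: 34.9
tool_pos: [0.5141, 0.0345, 0.1988]
tool_rot: [-0.946, 1.57, -2.486]
contact_force: [-0.8, 0.4, 0.2]
opening: 0.0003
```

```bash
python3 -c "
from h import *
go(.5125,.0374,.08,2)"
```

```text
row [ 0.2971 -0.0036 -0.0074] twist -0.004 | at [0.5141 0.0345 0.1988] psi 1.77 q1,q6 [-4.7 -6.4] F [-0.8  0.4  0.2] op 0.0003 t 34.9
```

Call:
{"fn": "move_arm", "kwargs": {
  "increments": [
    [0.1, -0.003, -0.006, 0],
    [0.2, -0.003, -0.006, 0],
    [0.28, -0.003, -0.006, 0],
    [0.3, -0.003, -0.006, 0],
    [0.3, -0.003, -0.006, 0]
  ]
}}

```text
time: 35.52
tool_pos: [0.5116, 0.039, 0.0798]
tool_rot: [-2.223, 1.571, 2.523]
contact_force: [0.1, -0.6, 0.7]
opening: 0.0001
```

```bash
python3 -c "
from h import *
go(.5125,.0374,.056,2)
im=robot.read_camera('side'); crop(im,215,160,130,100,6,'s16.png')"
```

```text
row [0.0594 0.0021 0.004 ] twist -0.001 | at [0.5116 0.039  0.0798] psi 1.94 q1,q6 [-4.2 -6.2] F [ 0.1 -0.6  0.7] op 0.0001 t 35.52
```

View pics/s16.png

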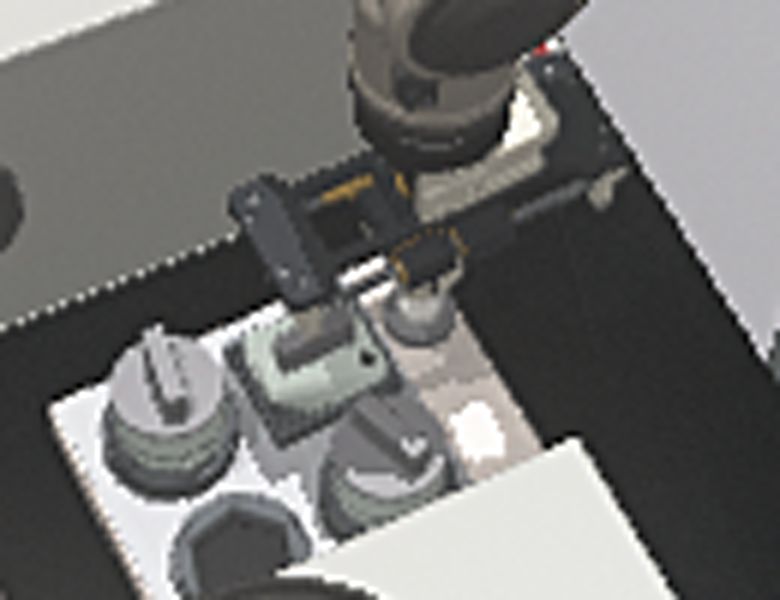

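Over the button. Press down in steps.

Call:
{"fn": "move_arm", "kwargs": {
  "increments": [
    [0.02, 0.002, 0.003, 0],
    [0.04, 0.002, 0.003, 0],
    [0.05, 0.002, 0.003, 0],
    [0.056, 0.002, 0.003, 0]
  ]
}}

```text
time: 36.08
tool_pos: [0.5125, 0.0374, 0.0571]
tool_rot: [1.617, 1.571, 0.08]
contact_force: [-0.8, 0.0, 4.8]
opening: 0.0004
```

Call:
{"fn": "move_arm", "kwargs": {
  "increments": [
    [0.003, 0, 0, 0],
    [0.006, 0, 0, 0],
    [0.006, 0, 0, 0]
  ]
}}

```text
time: 36.45
tool_pos: [0.5126, 0.0375, 0.056]
tool_rot: [1.397, 1.57, -0.141]
contact_force: [-4.8, -0.7, 14.0]
opening: 0.0004
```

Call:
{"fn": "move_arm", "kwargs": {
  "increments": [
    [-0.02, 0, 0, 0],
    [-0.1, 0, 0, 0],
    [-0.25, 0, 0, 0],
    [-0.35, -0.05, 0, 0],
    [-0.35, -0.2, 0, 0]
  ]
}}

```text
time: 37.08
tool_pos: [0.4351, 0.0345, 0.1975]
tool_rot: [1.464, 1.563, -0.074]
contact_force: [0.2, -1.0, 0.2]
opening: 0.0005
```

Call:
{"fn": "move_arm", "kwargs": {
  "increments": [
    [0, -0.12, 0, 0],
    [0, -0.15, 0, 0],
    [0, -0.15, 0, 0]
  ]
}}

```text
time: 37.45
tool_pos: [0.3729, 0.0328, 0.195]
tool_rot: [1.554, 1.569, 0.016]
contact_force: [-0.4, 0.1, 1.0]
opening: 0.0008
```

```bash
python3 -c "
from h import *
st()
for n in('side','top'):
  im=robot.read_camera(n); cv2.imwrite(f'pics/{n}6.png',im[:,:,::-1])
a=cv2.imread('pics/side6.png')[:,:,::-1];b=cv2.imread('pics/top6.png')[:,:,::-1]
crop(a,215,160,150,120,5,'s17.png');crop(b,130,130,200,150,4,'t9.png')"
```

```text
row [0. 0. 0.] twist 0 | at [0.3729 0.0328 0.195 ] psi 1.89 q1,q6 [-6.8 -8.6] F [-0.4  0.1  1. ] op 0.0008 t 37.45
```

View pics/s17.png

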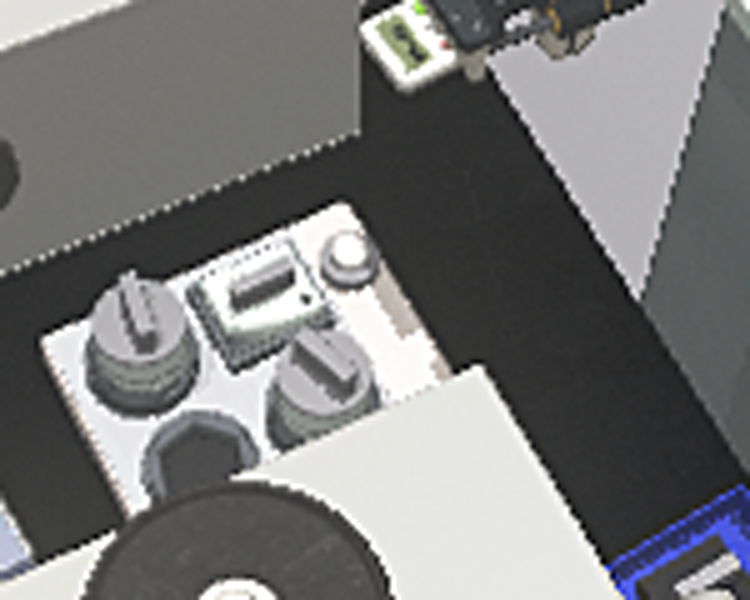

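View pics/t9.png

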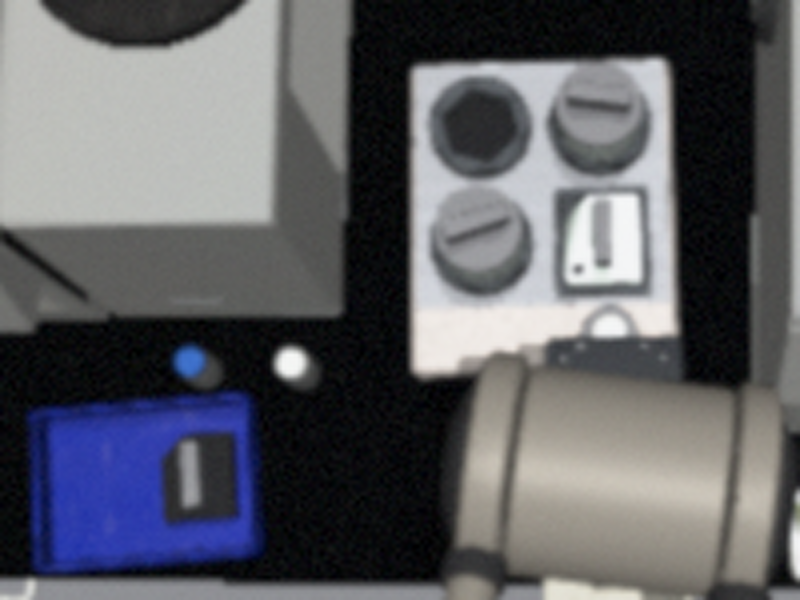

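```bash
python3 -c "
from cell import robot
print(robot.hand_in())"
```

```text
the job is handed in; nothing more can be done
None
```

The mixer is set up and started, and I handed the job in at about 37.5 s.

- **Plate:** it lies flat in the tray's free half.
- **Block:** it is seated in the pocket with its cut corner at the filled corner. It reached the expected floor height with about 12 N of contact, and the cameras show it flat and square.
- **Pots:** only two pots were there. They went into the back right and front left sockets. I turned each to the socket angle measured in the images before lowering it. Both went straight to the floor, 42 mm above the worktop, and pressing at about 7 and 11 N gave no further movement, so no search turning was needed.
- **Start button:** it was pressed last. The fingers moved 6 mm below its rest height, reached the hard stop at about 14 N, and were then lifted clear.

The last pictures show everything seated, the plate in the tray, and the button back up. The last view of the whole bench, taken just before the press, shows the bottle and beaker standing. I did not look at them again after the press. I saw no grip slip and no pot knocked aside.

One thing disagreed with the description. At the start, the block's long side ran along the tray's x axis, not its y axis. I laid the plate parallel to how the block had lain, but turned half round from it, with its cut corner on the opposite side.

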